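# Stand, valve and feed the toppled aerosol cans

## Task

Stand each toppled empty can upright on the raised infeed rail with its whole base on the rail, and push a spray valve from the rack down into each can's mouth until its steel cup sits flat on the neck. When all the cans are loaded, throw the feed lever fully over, away from the robot, leaving every can upright on the rail with its valve in. Do not disturb the full cans, the jar, the gauge ring or the tape roll.

Things in the scene. Friction and masses are not known exactly. Their poses are not given: they have to be found in the camera images.
- rail: the infeed rail: a fixed straight raised bar with a flat white plastic top, 300 mm long (its x), 70 mm wide (its y), 30 mm high. Origin at the centre of its underside, on the table.
- rail_top (a point): centre of the rail's flat top face, 30 mm above the table; x along the rail, y across it, z up
- can_a: empty aerosol can, lying on its side at first (3 or 4 are present, else None): 45 mm diameter, 100 mm tall: straight wall to 78 mm, shoulder to 90 mm, then a neck 20 mm across with an open 14 mm hole; hollow to 4 mm from the bottom; 30 to 55 g. White body, bare metal ends. Origin at the centre of its underside, z from underside to neck; any turn about z.
- can_a_mouth (a point): centre of that can's open mouth, in the plane of the neck's rim (100 mm from its underside), axes as the can's
- can_b: empty aerosol can, lying on its side at first (3 or 4 are present, else None): 45 mm diameter, 100 mm tall: straight wall to 78 mm, shoulder to 90 mm, then a neck 20 mm across with an open 14 mm hole; hollow to 4 mm from the bottom; 30 to 55 g. White body, bare metal ends. Origin at the centre of its underside, z from underside to neck; any turn about z.
- can_b_mouth (a point): centre of that can's open mouth, in the plane of the neck's rim (100 mm from its underside), axes as the can's
- can_c: empty aerosol can, lying on its side at first (3 or 4 are present, else None): 45 mm diameter, 100 mm tall: straight wall to 78 mm, shoulder to 90 mm, then a neck 20 mm across with an open 14 mm hole; hollow to 4 mm from the bottom; 30 to 55 g. White body, bare metal ends. Origin at the centre of its underside, z from underside to neck; any turn about z.
- can_c_mouth (a point): centre of that can's open mouth, in the plane of the neck's rim (100 mm from its underside), axes as the can's
- can_d: empty aerosol can, lying on its side at first (3 or 4 are present, else None): 45 mm diameter, 100 mm tall: straight wall to 78 mm, shoulder to 90 mm, then a neck 20 mm across with an open 14 mm hole; hollow to 4 mm from the bottom; 30 to 55 g. White body, bare metal ends. Origin at the centre of its underside, z from underside to neck; any turn about z.
- can_d_mouth (a point): centre of that can's open mouth, in the plane of the neck's rim (100 mm from its underside), axes as the can's
- valve_0: spray valve, hanging upright in the rack: steel cup 24 mm across, 4 mm thick; red spray head on it, 17 mm across, from 4 to 31 mm above the cup's underside; below, a stiff dip tube 7 mm across, 70 mm long (its top 10 mm a plug tapering out to 11 mm). Origin at the centre of the cup's underside, z from tube to head. All five are alike; one or two are spare.
- valve_1: spray valve, hanging upright in the rack: steel cup 24 mm across, 4 mm thick; red spray head on it, 17 mm across, from 4 to 31 mm above the cup's underside; below, a stiff dip tube 7 mm across, 70 mm long (its top 10 mm a plug tapering out to 11 mm). Origin at the centre of the cup's underside, z from tube to head. All five are alike; one or two are spare.
- valve_2: spray valve, hanging upright in the rack: steel cup 24 mm across, 4 mm thick; red spray head on it, 17 mm across, from 4 to 31 mm above the cup's underside; below, a stiff dip tube 7 mm across, 70 mm long (its top 10 mm a plug tapering out to 11 mm). Origin at the centre of the cup's underside, z from tube to head. All five are alike; one or two are spare.
- valve_3: spray valve, hanging upright in the rack: steel cup 24 mm across, 4 mm thick; red spray head on it, 17 mm across, from 4 to 31 mm above the cup's underside; below, a stiff dip tube 7 mm across, 70 mm long (its top 10 mm a plug tapering out to 11 mm). Origin at the centre of the cup's underside, z from tube to head. All five are alike; one or two are spare.
- valve_4: spray valve, hanging upright in the rack: steel cup 24 mm across, 4 mm thick; red spray head on it, 17 mm across, from 4 to 31 mm above the cup's underside; below, a stiff dip tube 7 mm across, 70 mm long (its top 10 mm a plug tapering out to 11 mm). Origin at the centre of the cup's underside, z from tube to head. All five are alike; one or two are spare.
- rack: the grey valve rack, standing loose on the table, 0.9 kg: 226 mm long (its x), 60 mm wide, 95 mm high, with five square holes in a row along its x, 45 mm apart, where the valves hang by their cups with the cup's underside at 95 mm. Origin at the centre of its underside.
- feed (a joint): feed lever, a black toggle lever 80 mm long on a grey block fixed to the table; 0 = leaning towards the robot (-x), 1.0 rad = fully over, leaning away (+x). It stays where it is left.
- feed_tip (a point): tip of the feed lever, at the end of its bar
- full_can_a: bystander, not to be disturbed: full aerosol can, 53 mm diameter, 172 mm tall with its red spray head. Origin at the centre of its underside.
- full_can_b: bystander, not to be disturbed: full aerosol can, 53 mm diameter, 172 mm tall with its red spray head. Origin at the centre of its underside.
- jar: bystander, not to be disturbed: amber jar with steel cap, 52 mm diameter, 55 mm tall. Origin at the centre of its underside.
- gauge: bystander, not to be disturbed: dark steel gauge ring, 36 mm diameter, 18 mm tall. Origin at the centre of its underside.
- tape: bystander, not to be disturbed: cardboard tape roll, 96 mm diameter, 24 mm tall. Origin at the centre of its underside.
Not all that is in view belongs to the job. Leave any pink look-alike of the can_d alone. What is shaped like the valve_1 but green is not meant.

How it is judged:
On the way, in this order (a step that is already met when the one before it is completed fails the run):
1. every can present stands upright on the rail with a valve fully in its mouth, the lever not yet thrown (angle between each of can_a, can_b, can_c, can_d's own z axis and vertical below 0.09 rad and z of can_a in the frame of rail_top between -0.004 and 0.005 m and y of can_a in the frame of rail_top between -0.017 and 0.017 m and x of can_a in the frame of rail_top between -0.135 and 0.135 m and linear speed of each of can_a, can_b, can_c, can_d below 0.03 m/s and ((horizontal distance between valve_0 and can_a_mouth below 0.005 m and z of valve_0 in the frame of can_a_mouth between -0.004 and 0.004 m and angle between valve_0's own z axis and vertical below 0.2 rad) or (horizontal distance between valve_1 and can_a_mouth below 0.005 m and z of valve_1 in the frame of can_a_mouth between -0.004 and 0.004 m and angle between valve_1's own z axis and vertical below 0.2 rad) or (horizontal distance between valve_2 and can_a_mouth below 0.005 m and z of valve_2 in the frame of can_a_mouth between -0.004 and 0.004 m and angle between valve_2's own z axis and vertical below 0.2 rad) or (horizontal distance between valve_3 and can_a_mouth below 0.005 m and z of valve_3 in the frame of can_a_mouth between -0.004 and 0.004 m and angle between valve_3's own z axis and vertical below 0.2 rad) or (horizontal distance between valve_4 and can_a_mouth below 0.005 m and z of valve_4 in the frame of can_a_mouth between -0.004 and 0.004 m and angle between valve_4's own z axis and vertical below 0.2 rad)) and z of can_b in the frame of rail_top between -0.004 and 0.005 m and y of can_b in the frame of rail_top between -0.017 and 0.017 m and x of can_b in the frame of rail_top between -0.135 and 0.135 m and ((horizontal distance between valve_0 and can_b_mouth below 0.005 m and z of valve_0 in the frame of can_b_mouth between -0.004 and 0.004 m and angle between valve_0's own z axis and vertical below 0.2 rad) or (horizontal distance between valve_1 and can_b_mouth below 0.005 m and z of valve_1 in the frame of can_b_mouth between -0.004 and 0.004 m and angle between valve_1's own z axis and vertical below 0.2 rad) or (horizontal distance between valve_2 and can_b_mouth below 0.005 m and z of valve_2 in the frame of can_b_mouth between -0.004 and 0.004 m and angle between valve_2's own z axis and vertical below 0.2 rad) or (horizontal distance between valve_3 and can_b_mouth below 0.005 m and z of valve_3 in the frame of can_b_mouth between -0.004 and 0.004 m and angle between valve_3's own z axis and vertical below 0.2 rad) or (horizontal distance between valve_4 and can_b_mouth below 0.005 m and z of valve_4 in the frame of can_b_mouth between -0.004 and 0.004 m and angle between valve_4's own z axis and vertical below 0.2 rad)) and z of can_c in the frame of rail_top between -0.004 and 0.005 m and y of can_c in the frame of rail_top between -0.017 and 0.017 m and x of can_c in the frame of rail_top between -0.135 and 0.135 m and ((horizontal distance between valve_0 and can_c_mouth below 0.005 m and z of valve_0 in the frame of can_c_mouth between -0.004 and 0.004 m and angle between valve_0's own z axis and vertical below 0.2 rad) or (horizontal distance between valve_1 and can_c_mouth below 0.005 m and z of valve_1 in the frame of can_c_mouth between -0.004 and 0.004 m and angle between valve_1's own z axis and vertical below 0.2 rad) or (horizontal distance between valve_2 and can_c_mouth below 0.005 m and z of valve_2 in the frame of can_c_mouth between -0.004 and 0.004 m and angle between valve_2's own z axis and vertical below 0.2 rad) or (horizontal distance between valve_3 and can_c_mouth below 0.005 m and z of valve_3 in the frame of can_c_mouth between -0.004 and 0.004 m and angle between valve_3's own z axis and vertical below 0.2 rad) or (horizontal distance between valve_4 and can_c_mouth below 0.005 m and z of valve_4 in the frame of can_c_mouth between -0.004 and 0.004 m and angle between valve_4's own z axis and vertical below 0.2 rad)) and z of can_d in the frame of rail_top between -0.004 and 0.005 m and y of can_d in the frame of rail_top between -0.017 and 0.017 m and x of can_d in the frame of rail_top between -0.135 and 0.135 m and ((horizontal distance between valve_0 and can_d_mouth below 0.005 m and z of valve_0 in the frame of can_d_mouth between -0.004 and 0.004 m and angle between valve_0's own z axis and vertical below 0.2 rad) or (horizontal distance between valve_1 and can_d_mouth below 0.005 m and z of valve_1 in the frame of can_d_mouth between -0.004 and 0.004 m and angle between valve_1's own z axis and vertical below 0.2 rad) or (horizontal distance between valve_2 and can_d_mouth below 0.005 m and z of valve_2 in the frame of can_d_mouth between -0.004 and 0.004 m and angle between valve_2's own z axis and vertical below 0.2 rad) or (horizontal distance between valve_3 and can_d_mouth below 0.005 m and z of valve_3 in the frame of can_d_mouth between -0.004 and 0.004 m and angle between valve_3's own z axis and vertical below 0.2 rad) or (horizontal distance between valve_4 and can_d_mouth below 0.005 m and z of valve_4 in the frame of can_d_mouth between -0.004 and 0.004 m and angle between valve_4's own z axis and vertical below 0.2 rad)) and value of joint feed below 0.6 rad), for 0.2 s.
2. the feed lever is thrown fully over (value of joint feed above 0.85 rad), for 0.1 s.
At the end, for the whole second after the job is handed in: Every can present stands still and upright (5 degrees) on the rail top, within 17 mm of its centre line and 135 mm of its middle; each has a valve in: cup within 4 mm of the rim in height, 5 mm sideways, 11 degrees of upright; feed lever over 0.85 rad (angle between each of can_a, can_b, can_c, can_d's own z axis and vertical below 0.09 rad and z of can_a in the frame of rail_top between -0.004 and 0.005 m and y of can_a in the frame of rail_top between -0.017 and 0.017 m and x of can_a in the frame of rail_top between -0.135 and 0.135 m and linear speed of each of can_a, can_b, can_c, can_d below 0.03 m/s and ((horizontal distance between valve_0 and can_a_mouth below 0.005 m and z of valve_0 in the frame of can_a_mouth between -0.004 and 0.004 m and angle between valve_0's own z axis and vertical below 0.2 rad) or (horizontal distance between valve_1 and can_a_mouth below 0.005 m and z of valve_1 in the frame of can_a_mouth between -0.004 and 0.004 m and angle between valve_1's own z axis and vertical below 0.2 rad) or (horizontal distance between valve_2 and can_a_mouth below 0.005 m and z of valve_2 in the frame of can_a_mouth between -0.004 and 0.004 m and angle between valve_2's own z axis and vertical below 0.2 rad) or (horizontal distance between valve_3 and can_a_mouth below 0.005 m and z of valve_3 in the frame of can_a_mouth between -0.004 and 0.004 m and angle between valve_3's own z axis and vertical below 0.2 rad) or (horizontal distance between valve_4 and can_a_mouth below 0.005 m and z of valve_4 in the frame of can_a_mouth between -0.004 and 0.004 m and angle between valve_4's own z axis and vertical below 0.2 rad)) and z of can_b in the frame of rail_top between -0.004 and 0.005 m and y of can_b in the frame of rail_top between -0.017 and 0.017 m and x of can_b in the frame of rail_top between -0.135 and 0.135 m and ((horizontal distance between valve_0 and can_b_mouth below 0.005 m and z of valve_0 in the frame of can_b_mouth between -0.004 and 0.004 m and angle between valve_0's own z axis and vertical below 0.2 rad) or (horizontal distance between valve_1 and can_b_mouth below 0.005 m and z of valve_1 in the frame of can_b_mouth between -0.004 and 0.004 m and angle between valve_1's own z axis and vertical below 0.2 rad) or (horizontal distance between valve_2 and can_b_mouth below 0.005 m and z of valve_2 in the frame of can_b_mouth between -0.004 and 0.004 m and angle between valve_2's own z axis and vertical below 0.2 rad) or (horizontal distance between valve_3 and can_b_mouth below 0.005 m and z of valve_3 in the frame of can_b_mouth between -0.004 and 0.004 m and angle between valve_3's own z axis and vertical below 0.2 rad) or (horizontal distance between valve_4 and can_b_mouth below 0.005 m and z of valve_4 in the frame of can_b_mouth between -0.004 and 0.004 m and angle between valve_4's own z axis and vertical below 0.2 rad)) and z of can_c in the frame of rail_top between -0.004 and 0.005 m and y of can_c in the frame of rail_top between -0.017 and 0.017 m and x of can_c in the frame of rail_top between -0.135 and 0.135 m and ((horizontal distance between valve_0 and can_c_mouth below 0.005 m and z of valve_0 in the frame of can_c_mouth between -0.004 and 0.004 m and angle between valve_0's own z axis and vertical below 0.2 rad) or (horizontal distance between valve_1 and can_c_mouth below 0.005 m and z of valve_1 in the frame of can_c_mouth between -0.004 and 0.004 m and angle between valve_1's own z axis and vertical below 0.2 rad) or (horizontal distance between valve_2 and can_c_mouth below 0.005 m and z of valve_2 in the frame of can_c_mouth between -0.004 and 0.004 m and angle between valve_2's own z axis and vertical below 0.2 rad) or (horizontal distance between valve_3 and can_c_mouth below 0.005 m and z of valve_3 in the frame of can_c_mouth between -0.004 and 0.004 m and angle between valve_3's own z axis and vertical below 0.2 rad) or (horizontal distance between valve_4 and can_c_mouth below 0.005 m and z of valve_4 in the frame of can_c_mouth between -0.004 and 0.004 m and angle between valve_4's own z axis and vertical below 0.2 rad)) and z of can_d in the frame of rail_top between -0.004 and 0.005 m and y of can_d in the frame of rail_top between -0.017 and 0.017 m and x of can_d in the frame of rail_top between -0.135 and 0.135 m and ((horizontal distance between valve_0 and can_d_mouth below 0.005 m and z of valve_0 in the frame of can_d_mouth between -0.004 and 0.004 m and angle between valve_0's own z axis and vertical below 0.2 rad) or (horizontal distance between valve_1 and can_d_mouth below 0.005 m and z of valve_1 in the frame of can_d_mouth between -0.004 and 0.004 m and angle between valve_1's own z axis and vertical below 0.2 rad) or (horizontal distance between valve_2 and can_d_mouth below 0.005 m and z of valve_2 in the frame of can_d_mouth between -0.004 and 0.004 m and angle between valve_2's own z axis and vertical below 0.2 rad) or (horizontal distance between valve_3 and can_d_mouth below 0.005 m and z of valve_3 in the frame of can_d_mouth between -0.004 and 0.004 m and angle between valve_3's own z axis and vertical below 0.2 rad) or (horizontal distance between valve_4 and can_d_mouth below 0.005 m and z of valve_4 in the frame of can_d_mouth between -0.004 and 0.004 m and angle between valve_4's own z axis and vertical below 0.2 rad)) and value of joint feed above 0.85 rad); the robot touches nothing.
It fails at once if the bystander full_can_a is moved over 40 mm (distance of full_can_a from where it was at the start of the episode above 0.04 m).
It fails at once if the bystander full_can_b is moved over 40 mm (distance of full_can_b from where it was at the start of the episode above 0.04 m).
It fails at once if the bystander jar is moved over 40 mm (distance of jar from where it was at the start of the episode above 0.04 m).
It fails at once if the bystander gauge is moved over 40 mm (distance of gauge from where it was at the start of the episode above 0.04 m).
It fails at once if the bystander tape is moved over 40 mm (distance of tape from where it was at the start of the episode above 0.04 m).
Of can_a, can_b, can_c, can_d only 3 to 4 are there at a start; the rules pass over those that are not, and their reading is None.
At some moment in a run one of rack may be knocked a few centimetres aside while the robot is not near it.
It also fails if it takes over 210 s, if anything falls off the work surface, if the arm or the gripper's body presses on something with over 40 N, if the wrist force passes 120 N, or if a joint passes its speed limit or range.

## Robot

A 6-joint arm with a two-finger parallel gripper is mounted at the origin on the work surface. World frame = base frame: x ahead of the robot, y to its left, z up, the work surface at z = 0. Lengths are in m, angles in rad, forces in N, time in s.
With the tool pointing down it reaches from about 0.25 to 0.775 m from the base axis. Payload 4 kg.
Tool frame: the origin (TCP) lies between the finger pads; the fingertips stand 11 mm ahead of it and the grasp point (between the pads) lies 8 mm behind it (robot.tip_extent is the z of the fingertips in the tool frame, in m); z points along the fingers, y is the line along which they close (so a half turn about z gives the same grasp; the last joint's range is limited). The gripper opens to 94 mm and grips with 3 to 60 N. Pads are 16 mm wide; open, the fingers measure 119 mm over their backs; the gripper's body (75 mm by 177 mm) begins 78 mm behind the grasp point.
Start: joints at [1.213, 0.087, 1.371, -0, 1.684, -0.103], TCP at [0.139, 0.532, 0.217] pointing down, gripper open.
Joint ranges: [-3.1, 3.1], [-0.76, 2.03], [0.27, 2.55], [-1.08, 4.22], [0.17, 2.65], [-2.57, 2.57]. Speed limits (rad/s): [2.79, 2.79, 3.14, 3.14, 3.14, 3.14].

## Interface

Orientations are given as [roll, pitch, yaw] about the fixed x, y, z axes, in that order (R = Rz(yaw) Ry(pitch) Rx(roll)).
In Python, from bench import robot, imaging gives the robot as it stands.
- The arm moves only by the shell command python3 -m pendant 'ROWS'. ROWS is JSON, a list of rows, each a list of 7 numbers: the shift along the world's x, y, z in cm, then the turn, a rotation vector about the world's x, y, z in degrees, then the opening, from 0 (shut) to 1 (fully open). In form: [[dx, dy, dz, ax, ay, az, jaw], ...]. A call has 1 to 8 rows; each row shifts and turns the commanded pose from where the row before left it; what a row does not reach is not made up. A row lasts 1/10 s, in which the tool goes at most 50 mm and 8.59 degrees, less where a joint would pass 70% of its speed; a pose out of reach is approached as far as the arm can. A call is refused whole if a number of a shift passes 5 or a number of a turn 8.59, either way. A call with a gripper value outside its range is refused whole. The fingers move at their own pace and stop on an object; the grip force is fixed at half the most. Time passes only in rows, so rows that do not move let the fingers close. It gives the time, the measured TCP pose, the force, the opening and the grip force at its end, in the units of the state.
- robot.get_obs(): the state, without advancing time (a new reading comes with each control period).
- imaging.snapshot(name): name is "side" or "top" or "wrist"; returns the picture (420x560x3 uint8, red, green, blue); there is no depth.
- imaging.camera_params(name): a dict with "camera_matrix" (3x3 intrinsics, pixels), "R" (3x3) and "t" (3): a world point X has camera coordinates R X + t. Camera axes: x right, y down, z forward; pixel columns grow to the right and rows downward; lengths in m; the calibration is good to about 2 mm. A picture is of the moment at which its call begins: read the wrist's pose just before it. camera_params takes no time and is no camera call; for the wrist camera it gives the pose at the moment of the call.
- robot.close_job(): hands the job in; it is judged then, once.
The state is a dict: "time": time; "joint_positions": joint angles; "qvel": joint speeds; "joint_torque": joint torques, N m; "tool_pos": TCP position; "ee_rot": TCP orientation; "wrist_force": force on the tool from outside, world axes, zero at the start; "wrist_torque": the same for the moment, N m; "width": finger opening in m; "finger_force": force on a finger pad.
Only numpy, scipy, OpenCV 4.12 (cv2) and the standard library are available. Lean on these libraries where they do the work, as an engineer would, in place of code of your own. Each camera call takes 0.05 s, during which the arm holds its last target. There are 200 camera calls.

## Working session

There is one attempt and no reset: what is moved stays moved. The work goes in short steps, Python scripts to look and compute and a shell command to move; the robot and the scene stay as the last step left them, time stands still between calls to the robot, and variables do not carry over. Pictures are saved under pics/ and viewed, at most 14 in all, crops included, and the job is handed in when it is done.

```bash
ls; mkdir -p pics; python3 - <<'E'
from bench import robot, imaging
import cv2,numpy as np
o=robot.get_obs(); print({k:np.round(v,3).tolist() for k,v in o.items()}, robot.tip_extent)
for n in ["side","top","wrist"]:
    p=imaging.camera_params(n); print(n,np.round(p["camera_matrix"],1).tolist(),np.round(p["R"],4).tolist(),np.round(p["t"],4).tolist())
    cv2.imwrite(f"pics/{n}0.png",cv2.cvtColor(imaging.snapshot(n),cv2.COLOR_RGB2BGR))
E
```

```text
pics
{'time': 0.0, 'joint_positions': [1.213, 0.088, 1.372, -0.0, 1.684, -0.103], 'qvel': [0.001, 0.0, 0.001, -0.0, 0.002, -0.0], 'joint_torque': [-0.0, -34.019, -30.242, 0.072, 0.033, -0.0], 'tool_pos': [0.138, 0.532, 0.215], 'ee_rot': [-3.139, -0.0, 2.887], 'wrist_force': [1.094, 0.095, -0.228], 'wrist_torque': [-0.037, -0.011, 0.012], 'finger_force': 0.0, 'width': 0.094} 0.011
side [[392.1, 0.0, 277.5], [0.0, 392.1, 207.3], [0.0, 0.0, 1.0]] [[0.7165, -0.6973, 0.018], [-0.3548, -0.3866, -0.8513], [0.6006, 0.6036, -0.5244]] [-0.4022, 0.2843, 0.7981]
top [[513.9, 0.0, 279.0], [0.0, 513.9, 208.0], [0.0, 0.0, 1.0]] [[0.0202, -0.9997, 0.016], [-0.9899, -0.0223, -0.14], [0.1403, -0.013, -0.99]] [-0.0167, 0.609, 1.2763]
wrist [[327.2, 0.0, 281.2], [0.0, 327.2, 205.5], [0.0, 0.0, 1.0]] [[0.252, 0.9677, -0.0014], [0.9268, -0.2409, 0.2881], [0.2784, -0.0739, -0.9576]] [-0.549, -0.0292, 0.3922]
```

View pics/top0.png

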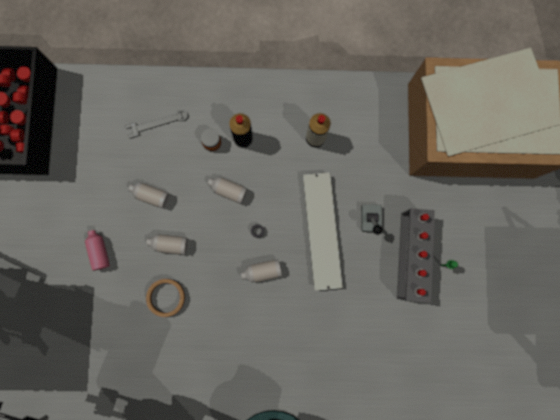

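View pics/side0.png

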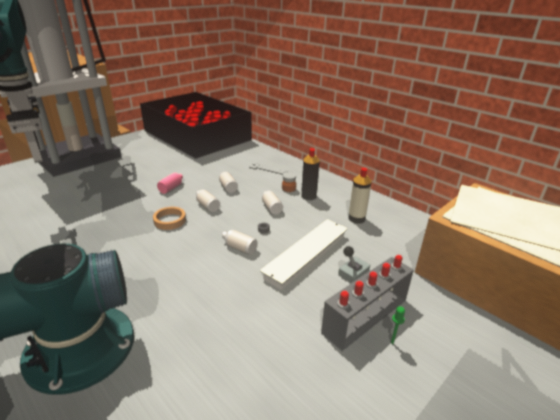

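The top view shows four white cans at (150,195), (229,189), (169,244) and (263,271), each with its neck to the left (+y). The rail is centred at (322,231), the lever tip is near (378,229), and the red valves in the rack are at about (425,218), (424,237), (423,255), (422,273) and (421,293).
Look-alikes: the pink can (97,250), the green valve (450,265), red heads in the black crate (15,100), and red heads on the full cans (240,118) and (319,118). I choose only the white lying cans and the red valves in the rack.

```bash
cat > h.py <<'E'
from bench import robot, imaging
import cv2,numpy as np
def cam(n):
    p=imaging.camera_params(n); return p["camera_matrix"],p["R"],p["t"]
def ray(c,uv):
    K,R,t=c; d=R.T@np.linalg.solve(K,[uv[0],uv[1],1.]); return -R.T@t,d
def onz(c,uv,z):
    o,d=ray(c,uv); return o+d*(z-o[2])/d[2]
def tri(c1,u1,c2,u2):
    o1,d1=ray(c1,u1);o2,d2=ray(c2,u2); s=np.linalg.lstsq(np.c_[d1,-d2],o2-o1,rcond=None)[0]
    a=o1+s[0]*d1;b=o2+s[1]*d2; return (a+b)/2,np.linalg.norm(a-b)
def proj(c,X):
    K,R,t=c; x=K@(R@np.asarray(X)+t); return x[:2]/x[2]
def blobs(m,amin=10,amax=1e5):
    n,_,s,c=cv2.connectedComponentsWithStats(m.astype(np.uint8)); return [(c[i],s[i]) for i in range(1,n) if amin<s[i][4]<amax]
def shot(n):
    c=cam(n); im=imaging.snapshot(n); return c,im
def red(im):
    h=cv2.cvtColor(im,cv2.COLOR_RGB2HSV); return (((h[...,0]<8)|(h[...,0]>172))&(h[...,1]>150)&(h[...,2]>70))
def light(im,v=110,s=70):
    h=cv2.cvtColor(im,cv2.COLOR_RGB2HSV); return (h[...,2]>v)&(h[...,1]<s)
def axis_ends(cnt):
    r=cv2.minAreaRect(cnt); b=cv2.boxPoints(r); return r,b
E
python3 - <<'E'
from h import *
im=cv2.cvtColor(cv2.imread('pics/top0.png'),cv2.COLOR_BGR2RGB)
h=cv2.cvtColor(im,cv2.COLOR_RGB2HSV)
for p in [(150,195),(229,189),(169,244),(263,271),(322,231),(200,220),(135,188),(97,250)]: print(p,im[p[1],p[0]],h[p[1],p[0]])
big=cv2.resize(im[150:310,120:450],(792,384),interpolation=cv2.INTER_CUBIC)
cv2.imwrite('pics/c1.png',cv2.cvtColor(cv2.convertScaleAbs(big,alpha=1.5),cv2.COLOR_RGB2BGR))
for n in ['top','side']:
    im=cv2.cvtColor(cv2.imread(f'pics/{n}0.png'),cv2.COLOR_BGR2RGB)
    print(n,[(c.round(1).tolist(),s[4]) for c,s in blobs(red(im),8)])
E
```

```text
(150, 195) [153 147 136] [ 19  28 153]
(229, 189) [152 146 135] [ 19  29 152]
(169, 244) [151 145 135] [ 19  27 151]
(263, 271) [152 144 133] [ 17  32 152]
(322, 231) [154 154 143] [ 30  18 154]
(200, 220) [117 118 115] [ 40   6 118]
(135, 188) [136 134 129] [ 21  13 136]
(97, 250) [142  83  95] [174 106 142]
top [([23.3, 72.8], np.int32(147)), ([4.4, 75.5], np.int32(117)), ([19.3, 93.6], np.int32(147)), ([2.9, 98.3], np.int32(91)), ([1.3, 116.3], np.int32(43)), ([16.6, 116.4], np.int32(156)), ([238.9, 118.9], np.int32(43)), ([321.0, 118.6], np.int32(48)), ([10.3, 131.7], np.int32(197)), ([19.5, 146.3], np.int32(69)), ([424.6, 216.8], np.int32(38)), ([423.8, 235.4], np.int32(38)), ([423.0, 253.9], np.int32(38)), ([422.1, 272.7], np.int32(38)), ([421.5, 291.6], np.int32(38))]
side [([68.7, 5.0], np.int32(55)), ([111.3, 3.7], np.int32(247)), ([150.5, 2.8], np.int32(176)), ([184.4, 2.1], np.int32(109)), ([210.3, 1.7], np.int32(37)), ([226.3, 1.3], np.int32(11)), ([245.3, 1.2], np.int32(55)), ([269.2, 2.6], np.int32(102)), ([296.0, 4.2], np.int32(185)), ([326.9, 7.4], np.int32(247)), ([3
[... 4593 characters left out ...]
41.5, 150.2], np.int32(37)), ([392.5, 156.2], np.int32(134)), ([426.7, 153.2], np.int32(43)), ([543.2, 153.6], np.int32(39)), ([353.4, 154.0], np.int32(10)), ([435.2, 155.7], np.int32(21)), ([552.5, 154.8], np.int32(15)), ([367.3, 160.2], np.int32(22)), ([409.4, 161.6], np.int32(20)), ([375.6, 161.4], np.int32(9)), ([348.7, 165.5], np.int32(15)), ([383.1, 165.9], np.int32(37)), ([420.2, 166.5], np.int32(10)), ([424.9, 169.2], np.int32(12)), ([362.9, 170.9], np.int32(75)), ([403.9, 173.6], np.int32(24)), ([431.4, 172.0], np.int32(13)), ([397.6, 260.5], np.int32(57)), ([385.5, 268.5], np.int32(69)), ([372.5, 277.5], np.int32(71)), ([358.7, 286.9], np.int32(74)), ([343.9, 296.9], np.int32(77))]
```

View pics/c1.png

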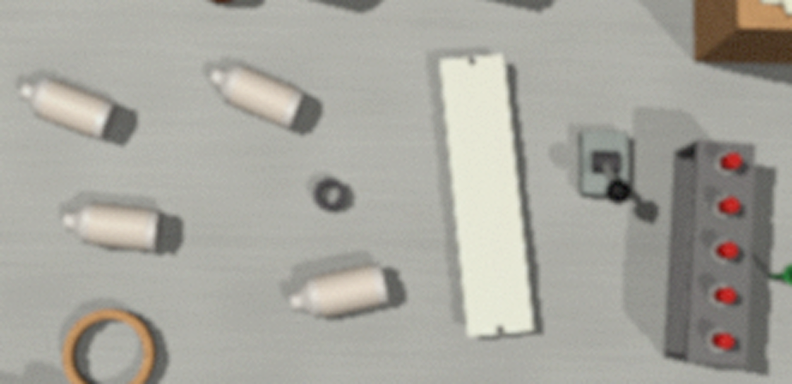

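The crop confirms it: four white cans with metal necks to the left, white rail, black lever knob leaning toward the robot, five red valves in the grey rack, and the green one outside it.

```bash
cat >> h.py <<'E'
def canmask(im):
    b=cv2.GaussianBlur(im,(3,3),0); h=cv2.cvtColor(b,cv2.COLOR_RGB2HSV); return (h[...,0]>=9)&(h[...,0]<=24)&(h[...,1]>18)&(h[...,1]<70)&(h[...,2]>115)
def cans(c,im,z=0.0225,amin=200,amax=3000):
    n,l,s,cc=cv2.connectedComponentsWithStats(canmask(im).astype(np.uint8)); out=[]
    for i in range(1,n):
        if not amin<s[i][4]<amax: continue
        ys,xs=np.where(l==i); P=np.array([onz(c,(x,y),z)[:2] for x,y in zip(xs,ys)])
        (cx,cy),(w,hh),a=cv2.minAreaRect((P*1000).astype(np.float32)); u=np.linalg.svd(P-P.mean(0),full_matrices=False)[2][0]
        if u[1]<0:u=-u
        q=(P-P.mean(0))@u; out.append((cc[i].round(1),P.mean(0).round(4),np.degrees(np.arctan2(u[1],u[0])).round(1),sorted([round(w),round(hh)]),q.min().round(4),q.max().round(4)))
    return out
E
python3 - <<'E'
from h import *
T=cam('top');S=cam('side')
I={n:cv2.cvtColor(cv2.imread(f'pics/{n}0.png'),cv2.COLOR_BGR2RGB) for n in ['top','side']}
for o in cans(T,I['top']): print('can',*o)
rt=[b[0] for b in blobs(red(I['top']),30,60) if b[0][0]>400]; rs=[b[0] for b in blobs(red(I['side']),50,90) if b[0][1]>255 and 340<b[0][0]<400]
for a,b in zip(rt,rs): p,e=tri(T,a,S,b); print('valve head',p.round(4),round(e,4))
# rail: light, hue ~30
h=cv2.cvtColor(I['top'],cv2.COLOR_RGB2HSV); m=(h[...,2]>135)&(h[...,0]>25)&(h[...,0]<38)&(h[...,1]>10)
for c,s in blobs(m,1500,6000): print('rail blob',c,s)
n,l,s,cc=cv2.connectedComponentsWithStats(m.astype(np.uint8))
i=l[231,322]; cnt=cv2.findContours((l==i).astype(np.uint8),0,1)[0][0]; r=cv2.minAreaRect(cnt); print(r)
for q in cv2.boxPoints(r): print('corner',q.round(1),onz(T,q,.03).round(4))
hs=cv2.cvtColor(I['side'],cv2.COLOR_RGB2HSV)
print(hs[250,305],hs[268,275])
m=(I['side'].min(2)>150); m[:200]=0
for c,s in blobs(m,300): print('side light',c.round(1),s)
for n,x in (('top',(375,227)),('side',(349,251))):
    g=I[n].max(2)<60; print(n,[(c.round(1),s.tolist()) for c,s in blobs(g,8,400) if np.hypot(*(c-x))<25])
E
```

```text
can [109.3  33. ] [1.0832 0.468 ] 127.5 [59, 83] -0.0511 0.0401
can [485.9  57.6] [ 1.0409 -0.5622] 108.6 [64, 320] -0.1307 0.1899
can [511.9  71. ] [ 1.0044 -0.632 ] 74.4 [71, 82] -0.0351 0.0489
can [435.1  99.6] [ 0.9175 -0.4194] 1.9 [53, 192] -0.1398 0.0553
can [495.  103.9] [ 0.9095 -0.582 ] 28.6 [53, 62] -0.0281 0.0351
can [488.2 139.8] [ 0.8092 -0.5598] 117.1 [90, 204] -0.064 0.1186
can [228.4 189.3] [0.6587 0.1297] 65.9 [35, 71] -0.0352 0.0365
can [148.8 194.5] [0.6401 0.3362] 70.2 [36, 68] -0.0354 0.0336
can [168.5 243.9] [0.5127 0.2785] 84.5 [35, 68] -0.0344 0.0342
can [263.9 270.5] [0.4498 0.0316] 103.6 [35, 69] -0.0349 0.0342
valve head [ 0.5855 -0.3573  0.1128] 0.0009
valve head [ 0.5402 -0.3543  0.114 ] 0.0003
valve head [ 0.4953 -0.3514  0.1138] 0.0005
valve head [ 0.4503 -0.3484  0.114 ] 0.0003
valve head [ 0.4053 -0.3457  0.1145] 0.0011
rail blob [321.97322941 231.12741444] [ 304  173   37  117 2951]
((322.0896301269531, 230.92333984375), (114.81935119628906, 26.74802017211914), 84.45468139648438)
corner [303.2 175.1] [ 0.6997 -0.0654  0.03  ]
corner [329.9 172.5] [ 0.7082 -0.1352  0.03  ]
corner [340.9 286.8] [ 0.4125 -0.1653  0.03  ]
corner [314.3 289.4] [ 0.4046 -0.0977  0.03  ]
[ 26  15 248] [ 24  15 249]
side light [277.1 313.6] [    0   200   560   220 67089]
side light [513.7 223.5] [ 443  200  117   65 4572]
side light [  9.8 365.5] [  0 355  20  21 308]
top [(array([378.5, 226.9]), [367, 213, 27, 29, 225])]
side []
```

```bash
python3 -m pendant '[[2.6,-4.2,0.5,0,0,-7.7,1],[2.6,-4.2,0.5,0,0,-7.7,1],[2.6,-4.2,0,0,0,-7.7,1],[2.6,-4.2,0,0,0,-7.7,1],[2.6,-4.2,0,0,0,-7.7,1],[2.6,-4.2,0,0,0,-7.7,1],[2.6,-4.2,0,0,0,-7.7,1],[2.6,-4.2,0,0,0,-7.9,1]]' && python3 -m pendant '[[2.6,-4.2,0,0,0,0,1],[2.6,-4.2,0,0,0,0,1],[2.6,-4.2,0,0,0,0,1],[2.6,-4.0,0,0,0,0,1],[0,0,0,0,0,0,1],[0,0,0,0,0,0,1],[0,0,0,0,0,0,1]]'
python3 - <<'E'
from h import *
o=robot.get_obs(); print(o['joint_positions'].round(3) if hasattr(o['joint_positions'],'round') else o['joint_positions'])
c,im=shot('wrist'); cv2.imwrite('pics/w1.png',cv2.cvtColor(im,cv2.COLOR_RGB2BGR))
for q in cans(c,im,.0225,400,20000): print(*q)
T=cam('top');S=cam('side')
for z,p in ((.165,(321,118.6)),(.165,(238.9,118.9)),(.03,(374,219)),(.09,(378,229)),(.12,(378,229))): print(p,onz(T,p,z).round(3))
print('lever tri',tri(T,(378,229),S,(349,251)))
E
```

```text
time: 0.95
tool_pos: [0.347, 0.1944, 0.2264]
ee_rot: [3.141, -0.0, 1.803]
wrist_force: [0.1, 0.6, 0.4]
width: 0.094
finger_force: 0.0
time: 1.65
tool_pos: [0.4501, 0.0311, 0.2263]
ee_rot: [-3.141, -0.001, 1.809]
wrist_force: [-1.3, -0.4, 0.1]
width: 0.0941
finger_force: 0.0
[-5.700e-02 -1.370e-01  1.570e+00  1.000e-03  1.708e+00 -2.950e-01]
[486.  147.6] [0.6636 0.125 ] 65.3 [33, 82] -0.0375 0.0452
[280.9 180.6] [0.4485 0.0333] 102.4 [30, 105] -0.048 0.0567
[335.6 312.2] [ 0.5601 -0.121 ] 178.3 [71, 149] -0.0856 0.071
(321, 118.6) [ 0.81  -0.098  0.165]
(238.9, 118.9) [0.804 0.098 0.165]
(374, 219) [ 0.588 -0.251  0.03 ]
(378, 229) [ 0.556 -0.248  0.09 ]
(378, 229) [ 0.553 -0.242  0.12 ]
lever tri (array([ 0.55552027, -0.24777172,  0.09264451]), np.float64(0.00010858961663994557))
```

View pics/w1.png

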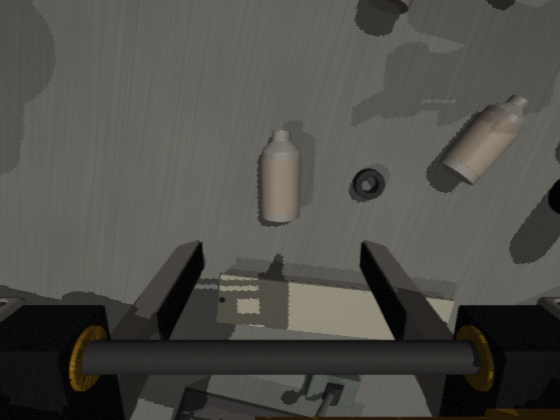

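The wrist view shows can D upright in the frame: neck tip at (280,131), base edge at (281,221), body columns 262–299. The gauge ring is at (368,184).

```bash
python3 - <<'E'
from h import *
c=cam('wrist');T=cam('top')
print('mouth',onz(c,(280.5,131),.0225).round(4),'base top edge',onz(c,(281,221),.045).round(4),'shoulder/body', onz(c,(281,150),.04).round(4))
a,b=onz(c,(261.5,185),.0225),onz(c,(299.5,185),.0225); print('edges',a.round(4),b.round(4),np.linalg.norm(a-b))
print('tri top/wrist body',tri(T,(263.9,270.5),c,(281,188)))
E
```

```text
mouth [0.4346 0.0886 0.0225] base top edge [ 0.4584 -0.0064  0.045 ] shoulder/body [0.4396 0.0705 0.04  ]
edges [0.4277 0.0237 0.0225] [0.4707 0.0342 0.0225] 0.04424913421107033
tri top/wrist body (array([0.44921642, 0.03122358, 0.04651676]), np.float64(5.438180856668117e-06))
```

```bash
python3 -m pendant '[[-0.2,0.3,0,-7.76,-1.95,0,0.75],[0,0,-3,-7.76,-1.95,0,0.75],[0,0,-3,-7.76,-1.95,0,0.75],[0,0,-3,-7.76,-1.95,0,0.75],[0,0,-3,-7.76,-1.95,0,0.75],[0,0,0,0,0,0.4,0.75],[0,0,0,0,0,0,0.75]]' ; python3 -c "
from bench import robot; print(robot.get_obs()['joint_positions'])"
```

```text
time: 2.4
tool_pos: [0.448, 0.0346, 0.1065]
ee_rot: [3.137, 0.697, 1.818]
wrist_force: [0.0, -0.5, 0.7]
width: 0.0705
finger_force: 0.0
[ 0.43616846  0.01656594  1.83386166 -0.68779658  1.47042365  0.32251338]
```

```bash
python3 -m pendant '[[0,0,-3,0,0,0,0.75],[0,0,-3,0,0,0,0.75],[0,0,-2.5,0,0,0,0.75],[0,0,0,0,0,0,0.75],[0,0,0,0,0,0,0],[0,0,0,0,0,0,0],[0,0,0,0,0,0,0],[0,0,0,0,0,0,0]]'; python3 -m pendant '[[0,0,0,0,0,0,0],[0,0,3,0,0,0,0],[0,0,5,0,0,0,0],[0,0,5,0,0,0,0],[0,0,3,0,0,0,0],[0,0,0,0,0,0,0]]'
```

```text
time: 3.2
tool_pos: [0.4498, 0.0335, 0.0232]
ee_rot: [3.13, 0.698, 1.81]
wrist_force: [-1.2, 1.5, 4.0]
width: 0.0449
finger_force: 30.0
time: 3.8
tool_pos: [0.4511, 0.0343, 0.1868]
ee_rot: [3.12, 0.697, 1.804]
wrist_force: [1.6, 0.6, -0.5]
width: 0.0452
finger_force: 30.0
```

```bash
python3 -m pendant '[[2.0,-1.25,0.2,7.94,2.0,0,0],[2.0,-1.25,0.2,7.94,2.0,0,0],[2.0,-1.25,0.2,7.94,2.0,0,0],[2.0,-1.25,0.2,7.94,2.0,0,0],[2.0,-1.25,0,7.94,2.0,0,0],[2.0,-1.25,0,7.94,2.0,0,0],[2.0,-1.25,0,7.94,2.0,0,0],[2.0,-1.25,0,7.94,2.0,0,0]]';python3 -m pendant '[[2.0,-1.25,0,7.94,2.0,0,0],[2.0,-1.25,0,7.94,2.0,0,0],[2.1,-1.3,0,7.94,2.0,0,0],[0,0,0,0,0,-4,0],[0,0,0,0,0,-4,0],[0,0,0,0,0,0,0],[0,0,0,0,0,0,0]]'; python3 -c "
from h import *; print(robot.get_obs()['joint_positions'])
c,im=shot('side');cv2.imwrite('pics/s1.png',cv2.cvtColor(im,cv2.COLOR_RGB2BGR))"
```

```text
time: 4.6
tool_pos: [0.6092, -0.0676, 0.1887]
ee_rot: [3.139, -0.452, 1.812]
wrist_force: [1.2, 1.1, 0.2]
width: 0.0449
finger_force: 30.0
time: 5.3
tool_pos: [0.6694, -0.1045, 0.1891]
ee_rot: [-3.14, -0.874, 1.672]
wrist_force: [0.4, 0.1, -0.6]
width: 0.0448
finger_force: 30.0
[-0.55359055  0.68023121  0.87851923  0.7628593   2.06674656 -0.44836132]
```

View pics/s1.png

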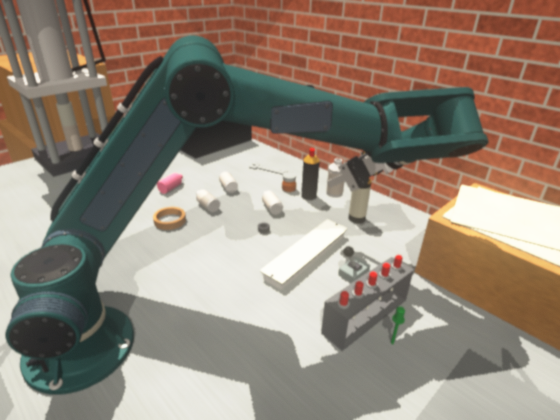

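The side view shows the held can upright at about (336,178), above the rail's far end and clear of the full cans.

```bash
python3 -m pendant '[[0.2,0,-4,0,0,0,0],[0,0,-4,0,0,0,0],[0,0,-3,0,0,0,0],[0,0,-0.4,0,0,0,0],[0,0,0,0,0,0,0],[0,0,0,0,0,0,0]]';python3 -m pendant '[[0,0,-0.15,0,0,0,0],[0,0,0,0,0,0,0]]';python3 -m pendant '[[0,0,-0.15,0,0,0,0],[0,0,0,0,0,0,0]]'
```

```text
time: 5.95
tool_pos: [0.6726, -0.1048, 0.0784]
ee_rot: [3.136, -0.871, 1.677]
wrist_force: [-0.7, 0.3, -0.7]
width: 0.0446
finger_force: 30.0
time: 6.15
tool_pos: [0.6722, -0.105, 0.0756]
ee_rot: [3.138, -0.872, 1.675]
wrist_force: [-0.4, 0.2, -0.9]
width: 0.0449
finger_force: 30.0
time: 6.35
tool_pos: [0.6717, -0.1048, 0.0727]
ee_rot: [3.142, -0.874, 1.672]
wrist_force: [-0.8, -1.2, 0.0]
width: 0.0445
finger_force: 30.0
```

```bash
for i in 1 2 3; do python3 -m pendant '[[0,0,-0.1,0,0,0,0],[0,0,0,0,0,0,0]]' | egrep 'tool|force:'; done
```

```text
tool_pos: [0.6717, -0.105, 0.0726]
wrist_force: [-1.0, -1.2, 3.7]
finger_force: 30.0
tool_pos: [0.6717, -0.105, 0.0725]
wrist_force: [-1.0, -3.4, 7.1]
finger_force: 30.0
tool_pos: [0.6717, -0.1051, 0.0725]
wrist_force: [-1.9, -2.4, 9.3]
finger_force: 30.0
```

```bash
python3 -m pendant '[[0,0,0.27,0,0,0,0],[0,0,0,0,0,0,0.57],[0,0,0,0,0,0,0.57],[0,0,0,0,0,0,0.6],[0,0,0,0,0,0,0.6],[0.2,-2,1.7,0,0,0,0.6],[0.2,-3,2.5,0,0,0,0.7],[0.2,-3,3,0,0,0,0.75]]';python3 -c "
from h import *
c,im=shot('side');cv2.imwrite('pics/s2.png',cv2.cvtColor(im[150:300,250:430],cv2.COLOR_RGB2BGR))"
```

```text
time: 7.75
tool_pos: [0.6771, -0.1846, 0.1435]
ee_rot: [-3.136, -0.876, 1.669]
wrist_force: [0.9, -0.4, 1.5]
width: 0.0683
finger_force: 0.0
```

View pics/s2.png

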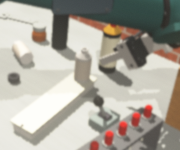

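The crop shows the first can standing upright at the rail's far end, around (83,68), with the gripper clear.

```bash
python3 -m pendant '[[-1,0,4,-8.3,-0.8,0,0.75],[-3.5,0,3.5,-8.3,-0.8,0,0.75],[-3,2.5,2,-8.3,-0.8,0,0.75],[-2,4.5,0,-8.3,-0.8,0,0.75],[-1.7,4.6,0,-8.3,-0.8,0,0.75],[-1.7,4.6,0,-8.3,-0.8,0,0.75],[-1.7,4.6,0,0,0,-5.5,0.75],[-1.7,4.6,0,0,0,-5.5,0.75]]';python3 -m pendant '[[0,4.6,0,0,0,0,0.75],[0,4.6,0,0,0,0,0.75],[0,4.6,0,0,0,0,0.75],[0,4.6,0,0,0,0,0.75],[0,0,0,0,0,0,0.75],[0,0,0,0,0,0,0.75]]';python3 - <<'E'
from h import *
c,im=shot('wrist'); cv2.imwrite('pics/w2.png',cv2.cvtColor(cv2.convertScaleAbs(im,alpha=1.4),cv2.COLOR_RGB2BGR))
np.save('w2c.npy',np.c_[c[0],c[1],c[2]])
for q in cans(c,im,.0225,400,20000): print(*q)
E
```

```text
time: 8.6
tool_pos: [0.513, 0.0724, 0.2399]
ee_rot: [-3.139, -0.001, 1.477]
wrist_force: [0.6, 0.6, 0.3]
width: 0.0705
finger_force: 0.0
time: 9.2
tool_pos: [0.5142, 0.254, 0.2387]
ee_rot: [-3.137, 0.0, 1.481]
wrist_force: [-0.5, -0.3, 0.4]
width: 0.0703
finger_force: 0.0
[390.5  99.4] [0.6419 0.3347] 71.0 [35, 101] -0.0452 0.0561
[278.1 159.7] [0.511  0.2788] 84.0 [34, 104] -0.0489 0.0555
[407.2 264. ] [0.6646 0.1295] 73.4 [37, 108] -0.0539 0.0555
[350.8 408.2] [ 0.5851 -0.1035] 0.9 [41, 153] -0.0892 0.063
```

View pics/w2.png

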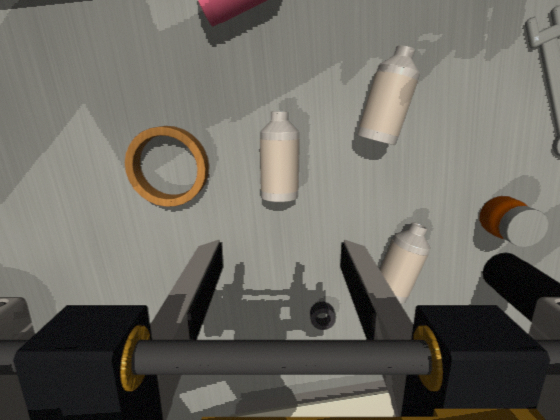

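The wrist view shows can C with neck tip (279,112) and base (279,202), and can A with neck tip (405,47) and base end (377,141). Can B is partly hidden by a finger, the tape roll is at (167,167), and the jar is at (513,218).

```bash
cat >> h.py <<'E'
def canpose(c,neck,base,e=40,g=.047):
    m=onz(c,neck,.0225)[:2];b=onz(c,base,.045)[:2]; L=np.linalg.norm(m-b); n=(m-b)/L
    mid=(m+b)/2; b=mid-.05*n; G=np.r_[b+g*n,.027]; e=np.radians(e)
    tz=np.r_[-np.sin(e)*n,-np.cos(e)]; t=G+.008*tz
    print('L',L.round(4),'base',b.round(4),'n',n.round(3),'yaw',np.degrees(np.arctan2(n[1],n[0])).round(1),'TCP',t.round(4),'lean axis',(-n[1]).round(3),n[0].round(3))
E
python3 - <<'E'
from h import *
d=np.load('w2c.npy'); c=(d[:,:3],d[:,3:6],d[:,6])
canpose(c,(279,112),(279,202)); canpose(c,(405,47),(377,141))
E
```

```text
L 0.0992 base [0.5082 0.2337] n [0.089 0.996] yaw 84.9 TCP [0.5119 0.2754 0.0209] lean axis -0.996 0.089
L 0.1007 base [0.6208 0.2937] n [0.362 0.932] yaw 68.8 TCP [0.636  0.3327 0.0209] lean axis -0.932 0.362
```

```bash
python3 -m pendant '[[-0.2,2.1,-2,-7.97,0.71,0,0.75],[0,0,-3,-7.97,0.71,0,0.75],[0,0,-3,-7.97,0.71,0,0.75],[0,0,-3,-7.97,0.71,0,0.75],[0,0,-3,-7.97,0.71,0,0.75],[0,0,-3,0,0,0,0.75],[0,0,-3,0,0,0,0.75],[0,0,-2,0,0,0,0.75]]';python3 -m pendant '[[0,0,0,0,0,0,0.75],[0,0,0,0,0,0,0],[0,0,0,0,0,0,0],[0,0,0,0,0,0,0],[0,0,0,0,0,0,0],[0,0,0,0,0,0,0]]';python3 -m pendant '[[0,0,3,0,0,0,0],[0,0,5,0,0,0,0],[0,0,5,0,0,0,0],[0,0,3,0,0,0,0],[0,0,0,0,0,0,0]]'
```

```text
time: 10.05
tool_pos: [0.5123, 0.2721, 0.0165]
ee_rot: [-3.136, 0.7, 1.477]
wrist_force: [-0.4, -0.1, -0.1]
width: 0.0706
finger_force: 0.0
time: 10.65
tool_pos: [0.5134, 0.2747, 0.021]
ee_rot: [3.139, 0.697, 1.475]
wrist_force: [0.2, 0.7, 4.3]
width: 0.0451
finger_force: 30.0
time: 11.15
tool_pos: [0.5144, 0.2756, 0.1854]
ee_rot: [3.131, 0.69, 1.469]
wrist_force: [0.5, 0.0, -0.4]
width: 0.0449
finger_force: 30.0
```

```bash
python3 -m pendant '[[0.7,-3.5,0.3,8.15,-0.73,0,0],[0.7,-3.5,0.3,8.15,-0.73,0,0],[0.7,-3.5,0.3,8.15,-0.73,0,0],[0.7,-3.5,0,8.15,-0.73,0,0],[0.7,-3.5,0,8.15,-0.73,0,0],[0.7,-3.5,0,8.15,-0.73,0,0],[0.8,-3.5,0,8.15,-0.73,0,0],[0.8,-3.5,0,8.15,-0.73,0,0]]';python3 -m pendant '[[0.7,-3.5,0,8.15,-0.73,0,0],[0.7,-3.5,0,8.15,-0.73,0,0],[0.8,-3.5,0,8.15,-0.73,0,0],[0,0,0,0,0,5.7,0],[0,0,0,0,0,5.7,0],[0,0,0,0,0,0,0],[0,0,0,0,0,0,0]]'
```

```text
time: 11.95
tool_pos: [0.5704, -0.007, 0.1884]
ee_rot: [-3.138, -0.451, 1.477]
wrist_force: [-0.4, 0.4, -0.8]
width: 0.0447
finger_force: 30.0
time: 12.65
tool_pos: [0.5926, -0.1102, 0.1868]
ee_rot: [-3.13, -0.875, 1.671]
wrist_force: [0.7, 0.5, -0.1]
width: 0.0449
finger_force: 30.0
```

```bash
python3 -m pendant '[[0.2,0,-4,0,0,0,0],[0,0,-4,0,0,0,0],[0,0,-2.5,0,0,0,0],[0,0,-0.5,0,0,0,0],[0,0,0,0,0,0,0],[0,0,0,0,0,0,0]]'; for i in 1 2 3 4 ; do python3 -m pendant '[[0,0,-0.12,0,0,0,0],[0,0,0,0,0,0,0]]' | egrep 'tool|wrist_force:'; done
```

```text
time: 13.25
tool_pos: [0.5953, -0.1109, 0.0803]
ee_rot: [-3.138, -0.872, 1.678]
wrist_force: [0.0, 0.1, -0.6]
width: 0.0448
finger_force: 30.0
tool_pos: [0.5953, -0.1111, 0.0785]
wrist_force: [0.3, 0.8, 0.0]
tool_pos: [0.5947, -0.1109, 0.076]
wrist_force: [-0.1, -0.1, -0.5]
tool_pos: [0.5946, -0.1107, 0.0744]
wrist_force: [0.4, 0.7, -0.4]
tool_pos: [0.5945, -0.1107, 0.0731]
wrist_force: [-0.4, -0.5, -0.2]
```

```bash
for i in 1 2 3 ; do python3 -m pendant '[[0,0,-0.1,0,0,0,0],[0,0,0,0,0,0,0]]' | egrep 'tool|wrist_force:'; done
```

```text
tool_pos: [0.5946, -0.1107, 0.0722]
wrist_force: [-0.7, -0.1, -1.0]
tool_pos: [0.5946, -0.1107, 0.0712]
wrist_force: [-0.6, 0.1, 0.8]
tool_pos: [0.5947, -0.1109, 0.0711]
wrist_force: [-0.3, -1.0, 2.3]
```

```bash
python3 -m pendant '[[0,0,0.1,0,0,0,0],[0,0,0,0,0,0,0.57],[0,0,0,0,0,0,0.57],[0,0,0,0,0,0,0.6],[0,0,0,0,0,0,0.6],[0.2,-2,1.7,0,0,0,0.6],[0.2,-3,2.5,0,0,0,0.7],[0.2,-3,3,0,0,0,0.75]]';python3 -m pendant '[[-1,0,4,-8.3,-0.8,0,0.75],[-2,0,4,-8.3,-0.8,0,0.75],[-1,3,2,-8.3,-0.8,0,0.75],[2,4.5,0,-8.3,-0.8,0,0.75],[1.5,4.6,0,-8.3,-0.8,0,0.75],[1.5,4.6,0,-8.3,-0.8,0,0.75],[1.5,4.6,0,0,0,-6.75,0.75],[1.5,4.6,0,0,0,-6.75,0.75]]';python3 -m pendant '[[1,2,0,0,0,-6.75,0.75],[0.5,0,0,0,0,-6.75,0.75],[0,0,0,0,0,0,0.75],[0,0,0,0,0,0,0.75],[0,0,0,0,0,0,0.75]]';python3 - <<'E'
from h import *
c,im=shot('wrist'); cv2.imwrite('pics/w3.png',cv2.cvtColor(cv2.convertScaleAbs(im,alpha=1.4),cv2.COLOR_RGB2BGR))
np.save('w3c.npy',np.c_[c[0],c[1],c[2]])
E
```

```text
time: 15.45
tool_pos: [0.6001, -0.1907, 0.1431]
ee_rot: [-3.13, -0.875, 1.673]
wrist_force: [1.0, -0.2, -0.1]
width: 0.0685
finger_force: 0.0
time: 16.25
tool_pos: [0.6403, 0.0722, 0.2445]
ee_rot: [-3.129, -0.0, 1.435]
wrist_force: [-0.4, -0.1, 0.9]
width: 0.0705
finger_force: 0.0
time: 16.75
tool_pos: [0.6554, 0.0875, 0.2436]
ee_rot: [-3.127, -0.0, 1.201]
wrist_force: [0.5, -0.5, -0.2]
width: 0.0702
finger_force: 0.0
```

View pics/w3.png

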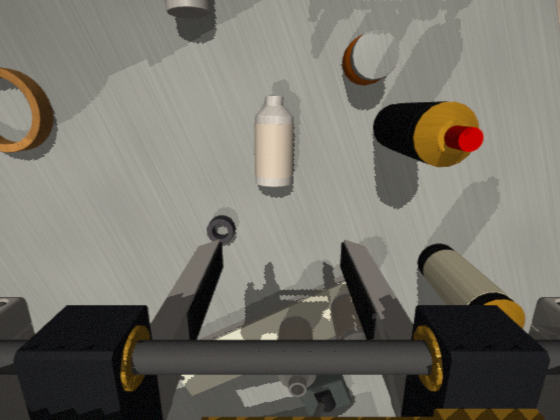

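Can B shows its neck tip at (274,96) and base at (273,187). The jar (372,58) and full can (430,130) are to its right, and the gauge ring is at (222,230).

```bash
python3 - <<'E'
from h import *
d=np.load('w3c.npy'); c=(d[:,:3],d[:,3:6],d[:,6])
canpose(c,(274.5,96),(273,187),e=32); print(onz(c,(372,58),.055))
E
```

```text
L 0.1 base [0.6419 0.0886] n [0.375 0.927] yaw 68.0 TCP [0.658  0.1282 0.0202] lean axis -0.927 0.375
[0.78405862 0.17822902 0.055     ]
```

```bash
python3 -m pendant '[[0.3,4.1,-2.3,-7.42,3.0,0,0.75],[0,0,-3,-7.42,3.0,0,0.75],[0,0,-3,-7.42,3.0,0,0.75],[0,0,-3,-7.42,3.0,0,0.75],[0,0,-3,0,0,0,0.75],[0,0,-3,0,0,0,0.75],[0,0,-3,0,0,0,0.75],[0,0,-2,0,0,0,0.75]]';python3 -m pendant '[[0,0,0,0,0,0,0.75],[0,0,0,0,0,0,0],[0,0,0,0,0,0,0],[0,0,0,0,0,0,0],[0,0,0,0,0,0,0],[0,0,0,0,0,0,0]]';python3 -m pendant '[[0,0,3,0,0,0,0],[0,0,5,0,0,0,0],[0,0,5,0,0,0,0],[0,0,5,0,0,0,0],[0,0,0,0,0,0,0]]'
```

```text
time: 17.6
tool_pos: [0.6576, 0.1285, 0.0176]
ee_rot: [-3.114, 0.56, 1.205]
wrist_force: [1.1, 0.3, -0.0]
width: 0.0709
finger_force: 0.0
time: 18.2
tool_pos: [0.6595, 0.1295, 0.0224]
ee_rot: [-3.122, 0.557, 1.202]
wrist_force: [0.1, 0.6, 4.2]
width: 0.0449
finger_force: 30.0
time: 18.7
tool_pos: [0.6611, 0.1298, 0.2109]
ee_rot: [-3.135, 0.548, 1.194]
wrist_force: [-0.4, 0.3, 1.0]
width: 0.0451
finger_force: 30.0
```

```bash
python3 -m pendant '[[-2,-2.35,0,7.58,-3.07,0,0],[-2,-2.35,0,7.58,-3.07,0,0],[-2,-2.35,0,7.58,-3.07,0,0],[-2,-2.35,0,7.58,-3.07,0,0],[-2,-2.35,0,7.58,-3.07,0,0],[-2,-2.35,0,7.58,-3.07,0,0],[-2,-2.35,0,7.58,-3.07,0,0],[-2,-2.35,0,7.58,-3.07,0,0]]';python3 -m pendant '[[-2,-2.35,0,7.58,-3.07,0,0],[-2,-2.35,0,7.58,-3.07,0,0],[-2,-2.35,0,7.58,-3.07,0,0],[0,0,0,0,0,6,0],[0,0,0,0,0,6,0],[0,0,0,0,0,6,0],[0,0,0,0,0,0,0],[0,0,0,0,0,0,0]]'; python3 -c "
from bench import robot; print(robot.get_obs()['joint_positions'])"
```

```text
time: 19.5
tool_pos: [0.4977, -0.0595, 0.2012]
ee_rot: [3.141, -0.588, 1.205]
wrist_force: [0.6, -0.7, -0.6]
width: 0.0447
finger_force: 30.0
time: 20.3
tool_pos: [0.4386, -0.1288, 0.1997]
ee_rot: [3.135, -1.012, 1.525]
wrist_force: [-1.5, -0.5, -0.7]
width: 0.0449
finger_force: 30.0
[-0.87304831  0.27922164  1.50524466  0.72835503  2.08586043 -0.70060242]
```

```bash
python3 -m pendant '[[0.1,0.1,-4,0,0,0,0],[0,0,-4,0,0,0,0],[0,0,-3,0,0,0,0],[0,0,-1,0,0,0,0],[0,0,0,0,0,0,0],[0,0,0,0,0,0,0]]'; for i in 1 2 3 4 ; do python3 -m pendant '[[0,0,-0.12,0,0,0,0],[0,0,0,0,0,0,0]]' | egrep 'tool|wrist_force:'; done
```

```text
time: 20.9
tool_pos: [0.44, -0.1286, 0.0818]
ee_rot: [3.129, -1.01, 1.53]
wrist_force: [-0.5, 0.4, 0.5]
width: 0.045
finger_force: 30.0
tool_pos: [0.4402, -0.1288, 0.0804]
wrist_force: [0.1, -0.2, -0.4]
tool_pos: [0.4398, -0.1284, 0.0783]
wrist_force: [-0.4, 0.1, 0.2]
tool_pos: [0.4396, -0.1282, 0.0767]
wrist_force: [-0.3, 0.5, -1.6]
tool_pos: [0.4396, -0.1281, 0.0754]
wrist_force: [-0.2, -0.5, -0.6]
```

```bash
for i in 1 2 ; do python3 -m pendant '[[0,0,-0.1,0,0,0,0],[0,0,0,0,0,0,0]]' | egrep 'tool|wrist_force:'; done
```

```text
tool_pos: [0.4396, -0.1282, 0.0745]
wrist_force: [0.1, 0.8, -0.6]
tool_pos: [0.4397, -0.1283, 0.0741]
wrist_force: [-0.4, -0.5, 3.1]
```

```bash
python3 -m pendant '[[0,0,0.1,0,0,0,0],[0,0,0,0,0,0,0.57],[0,0,0,0,0,0,0.57],[0,0,0,0,0,0,0.6],[0,0,0,0,0,0,0.6],[0,-2.5,1.6,0,0,0,0.6],[0,-3,2,0,0,0,0.7],[0,-2.5,3,0,0,0,0.75]]';python3 -m pendant '[[0,0,5,-8.3,0.35,0,0.75],[0,0,5,-8.3,0.35,0,0.75],[0,3,0,-8.3,0.35,0,0.75],[1.5,4.5,0,-8.3,0.35,0,0.75],[2,4.5,0,-8.3,0.35,0,0.75],[2,4.5,0,-8.3,0.35,0,0.75],[2,4.5,0,-8.3,0.35,0,0.75],[2,4.5,0,0,0,-6.2,0.75]]';python3 -m pendant '[[2,4.5,0,0,0,-6.2,0.75],[2,4.5,0,0,0,-6.2,0.75],[2,4.5,0,0,0,0,0.75],[2,4.5,0,0,0,0,0.75],[2,4.5,0,0,0,0,0.75],[0.5,4,0,0,0,0,0.75],[0,2,0,0,0,0,0.75],[0,0,0,0,0,0,0.75]]'
```

```text
time: 22.9
tool_pos: [0.4391, -0.2086, 0.1401]
ee_rot: [3.137, -1.014, 1.524]
wrist_force: [0.0, -0.9, -0.1]
width: 0.0688
finger_force: 0.0
time: 23.7
tool_pos: [0.5344, 0.0529, 0.2424]
ee_rot: [3.127, 0.005, 1.425]
wrist_force: [1.3, -0.4, 0.2]
width: 0.0704
finger_force: 0.0
time: 24.5
tool_pos: [0.6387, 0.3349, 0.2388]
ee_rot: [3.134, 0.005, 1.208]
wrist_force: [-0.1, -0.4, -0.6]
width: 0.0705
finger_force: 0.0
```

```bash
python3 -m pendant '[[-0.3,-0.2,-1.8,-7.46,2.9,0,0.75],[0,0,-3,-7.46,2.9,0,0.75],[0,0,-3,-7.46,2.9,0,0.75],[0,0,-3,-7.46,2.9,0,0.75],[0,0,-3,-7.46,2.9,0,0.75],[0,0,-3,0,0,0,0.75],[0,0,-3,0,0,0,0.75],[0,0,-2,0,0,0,0.75]]';python3 -m pendant '[[0,0,0,0,0,0,0.75],[0,0,0,0,0,0,0],[0,0,0,0,0,0,0],[0,0,0,0,0,0,0],[0,0,0,0,0,0,0],[0,0,0,0,0,0,0]]';python3 -m pendant '[[0,0,3,0,0,0,0],[0,0,5,0,0,0,0],[0,0,5,0,0,0,0],[0,0,3.5,0,0,0,0],[0,0,0,0,0,0,0]]'
```

```text
time: 25.3
tool_pos: [0.636, 0.3279, 0.0187]
ee_rot: [3.139, 0.707, 1.207]
wrist_force: [-0.8, 0.1, 0.7]
width: 0.0702
finger_force: 0.0
time: 25.9
tool_pos: [0.6376, 0.3301, 0.0255]
ee_rot: [3.13, 0.7, 1.202]
wrist_force: [0.6, 1.3, 6.6]
width: 0.045
finger_force: 30.0
time: 26.4
tool_pos: [0.6327, 0.3271, 0.1908]
ee_rot: [3.129, 0.697, 1.202]
wrist_force: [0.3, 0.2, 0.4]
width: 0.0449
finger_force: 30.0
```

```bash
python3 -m pendant '[[-1.05,-4.08,0,7.6,-2.98,0,0],[-1.05,-4.08,0,7.6,-2.98,0,0],[-1.05,-4.08,0,7.6,-2.98,0,0],[-1.05,-4.08,0,7.6,-2.98,0,0],[-1.05,-4.08,0,7.6,-2.98,0,0],[-1.05,-4.08,0,7.6,-2.98,0,0],[-1.05,-4.08,0,7.6,-2.98,0,0],[-1.05,-4.08,0,7.6,-2.98,0,0]]';python3 -m pendant '[[-1.05,-4.08,0,7.6,-2.98,0,0],[-1.05,-4.08,0,7.6,-2.98,0,0],[-1.05,-4.08,0,7.6,-2.98,0,0],[0,0,0,0,0,6.2,0],[0,0,0,0,0,6.2,0],[0,0,0,0,0,6.2,0],[0,0,0,0,0,6.2,0],[0,0,0,0,0,0,0]]'; python3 -m pendant '[[0,0,0,0,0,0,0],[0,0,0,0,0,0,0]]'; python3 -c "
from h import *
T,im=shot('top');cv2.imwrite('pics/t2.png',cv2.cvtColor(cv2.resize(im[150:320,280:450],(680,600)),cv2.COLOR_RGB2BGR))"
```

```text
time: 27.2
tool_pos: [0.56, 0.02, 0.1899]
ee_rot: [3.113, -0.366, 1.211]
wrist_force: [0.4, -0.8, -0.9]
width: 0.0451
finger_force: 30.0
time: 28.0
tool_pos: [0.5301, -0.1016, 0.1872]
ee_rot: [3.112, -0.788, 1.646]
wrist_force: [-0.2, -0.7, -1.0]
width: 0.0447
finger_force: 30.0
time: 28.2
tool_pos: [0.5285, -0.1011, 0.1885]
ee_rot: [3.111, -0.787, 1.645]
wrist_force: [-0.3, -0.3, -0.2]
width: 0.0447
finger_force: 30.0
```

```bash
python3 - <<'E'
from h import *
from scipy.spatial.transform import Rotation as Ro
P=Ro.from_euler('xyz',[3.13,.700,1.202]);n=[np.cos(1.202),np.sin(1.202),0]
o=robot.get_obs();N=Ro.from_euler('xyz',o['ee_rot']);k=P.inv().apply(n); a=N.apply(k); print(a, 'rot deg',np.degrees(np.cross(a,[0,0,1])))
b=P.inv().apply(np.array([.6208,.2937,.0225])-[.6376,.3301,.0255]); print('base off now',N.apply(b))
E
```

```text
[-0.0184059   0.08250557  0.99642062] rot deg [ 4.72722103  1.05458042 -0.        ]
base off now [-0.00198556 -0.00047171 -0.04015016]
```

View pics/t2.png

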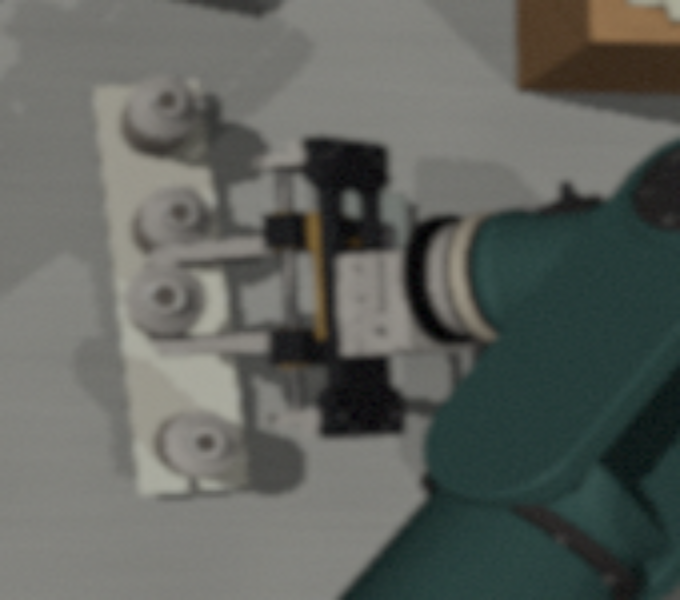

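The top crop shows three cans standing on the rail and the fourth, at about (165,297), held between its slot neighbours. The tilt came up 5° short, so I'll correct it.

```bash
python3 -m pendant '[[-0.6,-1.1,0,4.73,1.05,0,0],[-0.6,-1.1,0,0,0,0,0],[0,0,0,0,0,0,0],[0,0,0,0,0,0,0]]'; python3 -m pendant '[[0,0,-4,0,0,0,0],[0,0,-3,0,0,0,0],[0,0,-2.5,0,0,0,0],[0,0,-1,0,0,0,0],[0,0,0,0,0,0,0],[0,0,0,0,0,0,0]]'; for i in 1 2 3; do python3 -m pendant '[[0,0,-0.12,0,0,0,0],[0,0,0,0,0,0,0]]' | egrep 'tool|wrist_force:'; done
```

```text
time: 28.65
tool_pos: [0.5169, -0.1237, 0.1893]
ee_rot: [3.128, -0.869, 1.633]
wrist_force: [0.0, -0.6, -0.2]
width: 0.045
finger_force: 30.0
time: 29.25
tool_pos: [0.5175, -0.1235, 0.0852]
ee_rot: [3.126, -0.869, 1.636]
wrist_force: [-0.1, -0.2, -0.7]
width: 0.0451
finger_force: 30.0
tool_pos: [0.5175, -0.1238, 0.0838]
wrist_force: [-0.1, 0.5, 0.3]
tool_pos: [0.517, -0.1236, 0.0816]
wrist_force: [0.6, 0.3, -0.1]
tool_pos: [0.5168, -0.1234, 0.08]
wrist_force: [-0.1, 0.3, -0.3]
```

```bash
python3 -m pendant '[[0,0,-0.4,0,0,0,0],[0,0,0,0,0,0,0]]' | egrep 'tool|wrist_force:'; for i in 1 2 3 4 5; do python3 -m pendant '[[0,0,-0.12,0,0,0,0],[0,0,0,0,0,0,0]]' | egrep 'tool|wrist_force:'; done
```

```text
tool_pos: [0.5166, -0.1233, 0.0755]
wrist_force: [-0.1, 0.5, -0.7]
tool_pos: [0.5168, -0.1234, 0.0748]
wrist_force: [-0.3, -0.3, -0.6]
tool_pos: [0.5168, -0.1234, 0.0736]
wrist_force: [-0.3, -0.1, -0.1]
tool_pos: [0.5168, -0.1234, 0.0724]
wrist_force: [-0.7, 0.4, -1.1]
tool_pos: [0.5168, -0.1234, 0.0712]
wrist_force: [0.2, 0.5, -1.2]
tool_pos: [0.517, -0.1235, 0.0702]
wrist_force: [0.5, -0.7, -1.1]
```

```bash
for i in 1 2 3; do python3 -m pendant '[[0,0,-0.1,0,0,0,0],[0,0,0,0,0,0,0]]' | egrep 'tool|wrist_force:'; done
```

```text
tool_pos: [0.517, -0.1235, 0.0701]
wrist_force: [-0.6, -0.9, 4.0]
tool_pos: [0.517, -0.1235, 0.07]
wrist_force: [-0.9, -2.4, 8.0]
tool_pos: [0.5171, -0.1235, 0.07]
wrist_force: [-2.0, -1.8, 10.2]
```

```bash
python3 -m pendant '[[0,0,0.35,0,0,0,0],[0,0,0,0,0,0,0.55],[0,0,0,0,0,0,0.55],[0,0,0,0,0,0,0.58],[0,0,0,0,0,0,0.58],[0.1,-2,1.7,0,0,0,0.58],[0.1,-3,2.5,0,0,0,0.6],[0.1,-3,3,0,0,0,0.6]]';python3 -m pendant '[[0,-1,4,-8.3,-0.5,0,0.6],[-1.5,-1,5,-8.3,-0.5,0,0.6],[-1.5,-1,5,-8.3,-0.5,0,0.6],[-1.5,0,5,-8.3,-0.5,0,0.6],[-1.5,0,3,-8.3,-0.5,0,0.6],[-1.5,0,0,-8.3,-0.5,0,0.6],[-1.5,0,0,0,0,-8.5,0.6],[-1,0,0,0,0,-8.5,0.6]]';python3 -m pendant '[[0,0,0,0,0,-8.5,0.6],[0,0,0,0,0,-8.5,0.6],[0,0,0,0,0,-8.5,0.6],[0,0,0,0,0,-8.5,0.6],[0,0,0,0,0,-8.5,0.6],[0,0,0,0,0,-8.5,0.6],[0,0,0,0,0,-8.5,0.6],[0,0,0,0,0,-8.5,0.6]]';python3 -m pendant '[[0,0,0,0,0,-8.5,0.6],[0,0,0,0,0,0,0.6],[0,0,0,0,0,0,0.6],[0,0,0,0,0,0,0.6]]'; python3 - <<'E'
from h import *
print(robot.get_obs()['joint_positions'])
c,im=shot('wrist'); cv2.imwrite('pics/w4.png',cv2.cvtColor(im,cv2.COLOR_RGB2BGR))
np.save('w4c.npy',np.c_[c[0],c[1],c[2]])
print([(q.round(1).tolist(),s[4]) for q,s in blobs(red(im),30,600)])
E
```

```text
time: 32.45
tool_pos: [0.5194, -0.2033, 0.1423]
ee_rot: [3.133, -0.873, 1.631]
wrist_force: [0.7, -0.6, -0.4]
width: 0.0563
finger_force: 0.0
time: 33.25
tool_pos: [0.4215, -0.2307, 0.3562]
ee_rot: [3.128, 0.001, 1.332]
wrist_force: [-0.1, -1.2, -0.8]
width: 0.0567
finger_force: 0.0
time: 34.05
tool_pos: [0.4222, -0.232, 0.3544]
ee_rot: [3.131, 0.0, 0.143]
wrist_force: [-0.5, 0.3, -0.4]
width: 0.0559
finger_force: 0.0
time: 34.45
tool_pos: [0.4223, -0.2322, 0.3546]
ee_rot: [3.131, 0.0, 0.003]
wrist_force: [0.4, 0.8, 0.4]
width: 0.056
finger_force: 0.0
[-0.61420956 -0.05432392  1.24237111 -0.00944722  1.94758445  0.95046685]
[([389.8, 33.8], np.int32(235)), ([383.2, 77.1], np.int32(225)), ([377.3, 117.2], np.int32(212)), ([371.7, 154.5], np.int32(199)), ([369.3, 191.8], np.int32(75))]
```

View pics/w4.png

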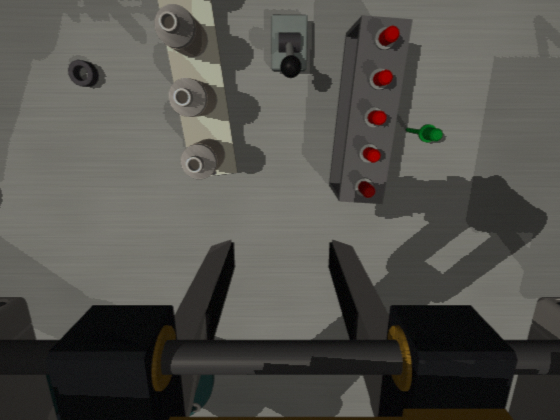

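The wrist view shows three can mouths at about (170,21), (183,97) and (195,165), the five red heads at columns 370–390, the lever knob at (290,66), and the green decoy at (432,133) outside the rack. The fourth can is above the frame, so I'll take a second view 10 cm further out and triangulate.

```bash
cat >> h.py <<'E'
def mouths(c,im,P,r=9):
    g=cv2.GaussianBlur(cv2.cvtColor(im,cv2.COLOR_RGB2GRAY),(0,0),.7); out=[]
    for X in P:
        u=proj(c,X); x,y=np.round(u).astype(int)
        if not(14<x<546 and 14<y<236): out.append(None); continue
        w=cv2.resize(g[y-14:y+15,x-14:x+15],None,fx=6,fy=6,interpolation=cv2.INTER_CUBIC)
        k=np.linalg.norm(c[1]@X+c[2]); R=c[0][0,0]*.010/k*6
        h=cv2.HoughCircles(w,cv2.HOUGH_GRADIENT,1,20,param1=60,param2=12,minRadius=int(R*.8),maxRadius=int(R*1.2))
        h2=cv2.HoughCircles(w,cv2.HOUGH_GRADIENT,1,20,param1=60,param2=12,minRadius=int(R*.55),maxRadius=int(R*.8))
        f=lambda h:None if h is None else min([((q[:2]+.5)/6-.5+[x-14,y-14]).round(2) for q in h[0]],key=lambda p:np.hypot(*(p-u)))
        out.append((u.round(1),f(h),f(h2)))
    return out
CAN=dict(D=[.6717,-.1043,.13],C=[.5947,-.1123,.13],A=[.516,-.1215,.13],B=[.4397,-.1283,.13])
E
python3 -m pendant '[[3.5,0,0,0.6,0,0,0.6],[3.5,0,0,0,0,0,0.6],[3,0,0,0,0,0,0.6],[0,0,0,0,0,0,0.6],[0,0,0,0,0,0,0.6],[0,0,0,0,0,0,0.6]]'; python3 - <<'E'
from h import *
d=np.load('w4c.npy'); c1=(d[:,:3],d[:,3:6],d[:,6]); i1=cv2.cvtColor(cv2.imread('pics/w4.png'),cv2.COLOR_BGR2RGB)
c2,i2=shot('wrist'); cv2.imwrite('pics/w5.png',cv2.cvtColor(i2,cv2.COLOR_RGB2BGR)); np.save('w5c.npy',np.c_[c2[0],c2[1],c2[2]])
P=[np.array(v) for v in CAN.values()]
a,b=mouths(c1,i1,P),mouths(c2,i2,P)
for k,x,y in zip(CAN,a,b):
    print(k,x,y)
    for s in (x,y):
        if s:
            for j,cc in ((s[1],c1 if s is x else c2),(s[2],c1 if s is x else c2)):
                if j is not None: print('   z.13',onz(cc,j,.13).round(4))
    if x and y and x[1] is not None and y[1] is not None: print('   tri',tri(c1,x[1],c2,y[1]))
r1=sorted([q for q,s in blobs(red(i1),60,400)],key=lambda q:q[1]);r2=sorted([q for q,s in blobs(red(i2),60,400)],key=lambda q:q[1]); print(np.round(r2,1).tolist())
r1=sorted([q for q in r1 if q[0]<420],key=lambda q:q[1]); r2=[q for q in r2 if 300<q[0]<420]
for p in r1:
    for q in r2:
        X,e=tri(c1,p,c2,q)
        if e<.002 and .09<X[2]<.13: print('valve',p.round(1),q.round(1),X.round(4),e.round(4))
E
```

```text
time: 35.1
tool_pos: [0.5216, -0.2323, 0.3552]
ee_rot: [3.141, -0.0, 0.001]
wrist_force: [0.7, -0.6, -0.3]
width: 0.0566
finger_force: 0.0
D None (array([163.9,  43.5]), array([164.17,  43.83]), array([163.33,  42.  ]))
   z.13 [ 0.6713 -0.1046  0.13  ]
   z.13 [ 0.6731 -0.1038  0.13  ]
C (array([167. ,  19.7]), array([167.33,  20.83]), array([167.  ,  19.33])) (array([177.6, 116.6]), array([179. , 116.5]), array([178.17, 117.  ]))
   z.13 [ 0.5937 -0.1125  0.13  ]
   z.13 [ 0.5951 -0.1123  0.13  ]
   z.13 [ 0.5948 -0.1139  0.13  ]
   z.13 [ 0.5942 -0.1129  0.13  ]
   tri (array([ 0.59463455, -0.11185686,  0.12548678]), np.float64(0.0012752973420884553))
A (array([181.9,  97.5]), array([180.67,  98.5 ]), array([181.17,  96.17])) (array([190.9, 182.9]), array([190.67, 180.67]), array([190.83, 182.  ]))
   z.13 [ 0.5149 -0.12    0.13  ]
   z.13 [ 0.5174 -0.1208  0.13  ]
   z.13 [ 0.5188 -0.1214  0.13  ]
   z.13 [ 0.5172 -0.1215  0.13  ]
   tri (array([ 0.51527132, -0.11619365,  0.1140641 ]), np.float64(0.0013464349050559743))
B (array([193. , 164.3]), array([194.67, 164.17]), array([193.17, 164.83])) None
   z.13 [ 0.4398 -0.1303  0.13  ]
   z.13 [ 0.439  -0.1285  0.13  ]
[[383.1, 125.1], [377.5, 162.0], [374.9, 199.2], [369.7, 232.3], [363.6, 259.9]]
valve [389.8  33.8] [383.1 125.1] [ 0.5845 -0.3552  0.1182] 0.0005
valve [383.2  77.1] [377.5 162. ] [ 0.5396 -0.3528  0.1159] 0.0002
```

```bash
python3 -m pendant '[[2,-4,-3,0,0,0,0.45],[2,-4,-4,0,0,0,0.45],[2.3,-4.3,-4,0,0,0,0.45],[0,0,-4,0,0,0,0.45],[0,0,0,0,0,0,0.45],[0,0,0,0,0,0,0.45],[0,0,0,0,0,0,0.45]]'; cat > look.py <<'E'
from h import *
c,im=shot('wrist'); cv2.imwrite('pics/cur.png',cv2.cvtColor(im,cv2.COLOR_RGB2BGR))
o=robot.get_obs()
for q,s in sorted(blobs(red(im),40,6000),key=lambda b:b[0][1]): print('wrist red',q.round(1),s[:5].tolist(),onz(c,q,.114).round(4))
T,it=shot('top'); print('top red',[ (q.round(1).tolist(),int(s[4]),onz(T,q,.114).round(4)[:2].tolist()) for q,s in blobs(red(it),15,60) if q[0]>400 and 200<q[1]<310])
E
python3 look.py
```

```text
time: 35.85
tool_pos: [0.5767, -0.3372, 0.2271]
ee_rot: [3.137, -0.006, 0.001]
wrist_force: [0.0, 0.6, 1.1]
width: 0.0423
finger_force: 0.0
wrist red [301.7 198. ] [293, 185, 20, 25, 341] [ 0.5836 -0.356   0.114 ]
wrist red [297.3 244.9] [289, 231, 19, 26, 327] [ 0.5386 -0.3528  0.114 ]
wrist red [293.1 288. ] [286, 273, 18, 27, 314] [ 0.4934 -0.3493  0.114 ]
wrist red [289.7 328. ] [283, 312, 17, 28, 299] [ 0.4481 -0.3464  0.114 ]
top red []
```

```bash
python3 -m pendant '[[0.8,-1.85,-3,0,0,0,0.45],[0,0,-2,0,0,0,0.45],[0,0,-2,0,0,0,0.45],[0,0,0,0,0,0,0.45],[0,0,0,0,0,0,0.45],[0,0,0,0,0,0,0.45]]'; python3 look.py
```

```text
time: 36.55
tool_pos: [0.5849, -0.3558, 0.155]
ee_rot: [3.138, -0.004, 0.001]
wrist_force: [-0.3, 0.9, 1.4]
width: 0.0426
finger_force: 0.0
wrist red [283.1 241.3] [271, 230, 24, 23, 396] [ 0.5802 -0.3573  0.114 ]
wrist red [270.8 279.4] [268, 274, 9, 14, 43] [ 0.5509 -0.3486  0.114 ]
wrist red [278.5 300.8] [266, 290, 24, 21, 323] [ 0.5334 -0.3541  0.114 ]
wrist red [269.  332.2] [264, 324, 11, 16, 118] [ 0.5065 -0.3469  0.114 ]
wrist red [268.2 396.7] [260, 375, 21, 42, 484] [ 0.4452 -0.3456  0.114 ]
top red []
```

```bash
python3 -m pendant '[[0,0,-2,0,0,0,0.45],[0,0,-2,0,0,0,0.45],[0,0,-0.3,0,0,0,0.45],[0,0,0,0,0,0,0.45],[0,0,0,0,0,0,0.3],[0,0,0,0,0,0,0.15],[0,0,0,0,0,0,0],[0,0,0,0,0,0,0]]';python3 -m pendant '[[0,0,0,0,0,0,0],[0,0,0,0,0,0,0],[0,0,0,0,0,0,0]]'; python3 look.py
```

```text
time: 37.45
tool_pos: [0.5844, -0.3559, 0.1104]
ee_rot: [3.139, -0.002, 0.0]
wrist_force: [-1.0, -0.7, 2.5]
width: 0.0165
finger_force: 30.2
time: 37.75
tool_pos: [0.5844, -0.3559, 0.1103]
ee_rot: [3.139, -0.002, 0.0]
wrist_force: [-0.5, -0.8, 4.4]
width: 0.0163
finger_force: 30.5
wrist red [279.3 277.7] [269, 266, 24, 21, 299] [ 0.5765 -0.3549  0.114 ]
wrist red [281.  335.9] [274, 332, 17, 8, 85] [ 0.5378 -0.3559  0.114 ]
wrist red [269.8 399.2] [259, 375, 27, 42, 715] [ 0.4901 -0.3488  0.114 ]
top red []
```

```bash
python3 -m pendant '[[0,0,1,0,0,0,0],[0,0,3,0,0,0,0],[0,0,4,0,0,0,0],[0,0,4,0,0,0,0],[0,0,3,0,0,0,0],[1.5,4,0,0,0,0,0],[1.5,4,0,0,0,0,0],[1.5,4,0,0,0,0,0]]';python3 -m pendant '[[1.5,4,0,0,0,0,0],[1.4,4,0,0,0,0,0],[1.3,4,0,0,0,0,0],[0,1,0,0,0,0,0],[0,0,0,0,0,0,0],[0,0,0,0,0,0,0],[0,0,0,0,0,0,0]]'; python3 look.py;python3 -c "
from h import *
c,im=shot('side');cv2.imwrite('pics/s3.png',cv2.cvtColor(cv2.resize(im[80:320,240:480],(720,600)),cv2.COLOR_RGB2BGR))"
```

```text
time: 38.65
tool_pos: [0.6288, -0.2341, 0.2586]
ee_rot: [-3.141, 0.001, -0.001]
wrist_force: [0.7, 0.0, -0.4]
width: 0.0163
finger_force: 30.2
time: 39.35
tool_pos: [0.6703, -0.1071, 0.2586]
ee_rot: [3.141, 0.001, -0.002]
wrist_force: [0.6, -0.6, 0.4]
width: 0.0165
finger_force: 30.2
wrist red [267.7  26.9] [256, 13, 25, 28, 554] [ 0.8196 -0.0959  0.114 ]
wrist red [278.1 278.5] [268, 267, 23, 20, 233] [ 0.5784 -0.1038  0.114 ]
wrist red [503.1 309.7] [489, 296, 29, 26, 353] [ 0.5394 -0.3518  0.114 ]
wrist red [485. 335.] [480, 330, 12, 9, 76] [ 0.5064 -0.3378  0.114 ]
wrist red [490.4 383. ] [486, 379, 10, 9, 63] [ 0.4384 -0.3563  0.114 ]
wrist red [481.8 412.7] [477, 408, 10, 9, 66] [ 0.3926 -0.3541  0.114 ]
top red [([423.6, 235.3], 35, [0.5405, -0.3539]), ([423.1, 253.9], 31, [0.4954, -0.3519]), ([422.9, 272.7], 26, [0.4505, -0.3505]), ([422.3, 291.8], 30, [0.4053, -0.3482])]
```

View pics/s3.png

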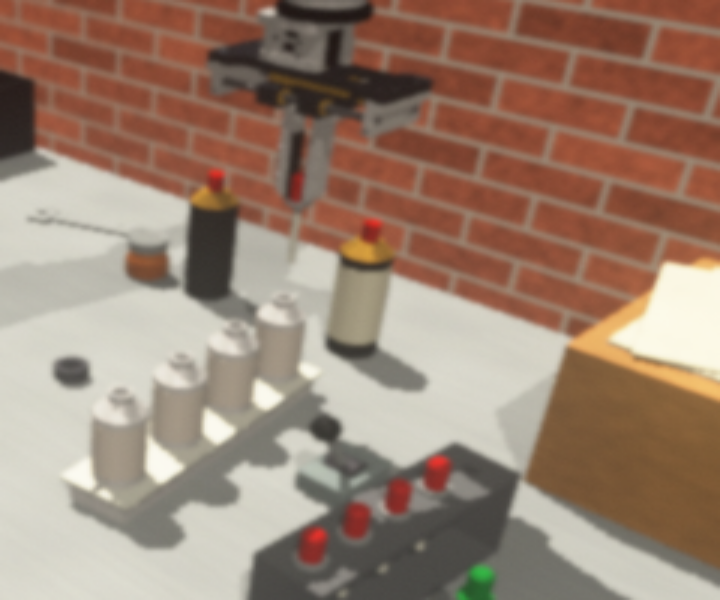

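The side view shows all four cans upright on the rail. The valve is gripped with its tube vertical, tip near (293,265) in the crop. I'll check that against the expected tip, then insert.

```bash
python3 -m pendant '[[0.15,0.3,-1,0,0,0,0],[0,0,-2,0,0,0,0],[0,0,0,0,0,0,0],[0,0,0,0,0,0,0]]'; python3 - <<'E'
from h import *
S=cam('side'); u=proj(S,[.6703,-.1071,.173]); print((u-[240,80])*[3,2.5])
o=robot.get_obs()['tool_pos']
c,im=shot('side'); u=proj(S,[.672,-.104,.1453]); print('tip expect',(proj(S,o-np.array([0,0,.0853]))).round(1),'mouth D',proj(S,[.672,-.104,.13]).round(1))
cv2.imwrite('pics/s4.png',cv2.cvtColor(cv2.resize(im[130:220,300:380],(640,600),interpolation=cv2.INTER_CUBIC),cv2.COLOR_RGB2BGR))
E
```

```text
time: 39.9
tool_pos: [0.6718, -0.1024, 0.2276]
ee_rot: [-3.141, 0.002, 0.0]
wrist_force: [-0.6, 0.2, -0.4]
width: 0.0165
finger_force: 30.2
[287.92634503 262.47599808]
tip expect [333.9 194.2] mouth D [334.  198.3]
```

View pics/s4.png

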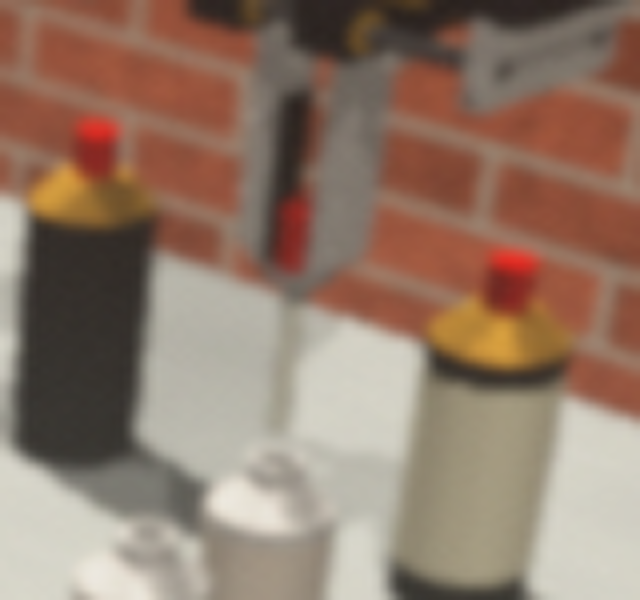

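The tube tip shows at about (335.2,195.2) in full-image pixels, against an expected (333.9,194.2). It may be off by 2–3 mm in +x, so I'll check in the wrist view.

```bash
python3 - <<'E'
from h import *
c,im=shot('wrist'); o=np.array(robot.get_obs()['tool_pos'])
for n,z in (('headtop',.0157),('cup',-.0153),('tip',-.0853)): print(n,proj(c,o+[0,0,z]).round(1))
print('mouth',proj(c,[.672,-.104,.13]).round(1))
cv2.imwrite('pics/w6.png',cv2.cvtColor(cv2.convertScaleAbs(cv2.resize(im[170:310,200:360],(640,560),interpolation=cv2.INTER_CUBIC),alpha=1.5),cv2.COLOR_RGB2BGR))
E
```

```text
headtop [281.1 276. ]
cup [281.1 250.7]
tip [281.2 214.4]
mouth [283.  209.7]
```

View pics/w6.png

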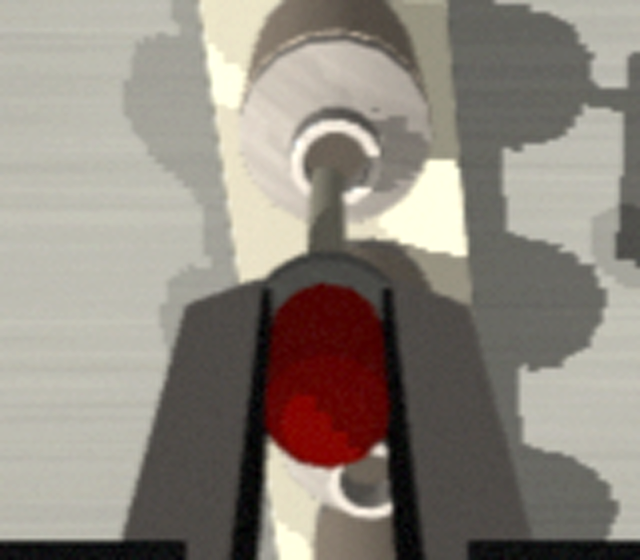

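The wrist crop shows the tube tip just over can D's mouth (mouth centre at (338,157)). It lines up along x and needs about 1.5 mm in −y.

```bash
python3 -m pendant '[[0,-0.15,-1,0,0,0,0],[0,0,-1.5,0,0,0,0],[0,0,-1.5,0,0,0,0],[0,0,-1,0,0,0,0],[0,0,-1,0,0,0,0],[0,0,0,0,0,0,0]]'; for i in 1 2 3 4; do python3 -m pendant '[[0,0,-0.5,0,0,0,0],[0,0,0,0,0,0,0]]' | egrep 'tool|wrist_force:'; done
```

```text
time: 40.6
tool_pos: [0.6712, -0.1035, 0.1659]
ee_rot: [-3.141, 0.004, 0.001]
wrist_force: [-0.2, -0.1, -0.5]
width: 0.0162
finger_force: 30.2
tool_pos: [0.6723, -0.1038, 0.1636]
wrist_force: [0.3, 0.7, 0.1]
tool_pos: [0.6721, -0.1038, 0.1584]
wrist_force: [-0.5, -0.5, -0.3]
tool_pos: [0.6719, -0.1037, 0.1529]
wrist_force: [0.4, -0.4, -0.1]
tool_pos: [0.6719, -0.1037, 0.1478]
wrist_force: [-0.7, 1.2, -0.1]
```

```bash
for i in 1 2 3 4 5; do python3 -m pendant '[[0,0,-0.13,0,0,0,0],[0,0,0,0,0,0,0]]' | egrep 'tool|wrist_force:'; done
```

```text
tool_pos: [0.6722, -0.1038, 0.1473]
wrist_force: [-0.7, 0.9, 0.4]
tool_pos: [0.6722, -0.1038, 0.146]
wrist_force: [-0.2, -0.2, 0.9]
tool_pos: [0.6724, -0.1038, 0.1453]
wrist_force: [-0.4, -0.4, 0.4]
tool_pos: [0.6727, -0.1039, 0.1452]
wrist_force: [-0.5, -0.0, 5.3]
tool_pos: [0.673, -0.104, 0.1451]
wrist_force: [-1.9, 0.8, 8.1]
```

```bash
python3 -m pendant '[[0,0,0.25,0,0,0,0],[0,0,0,0,0,0,0.4],[0,0,0,0,0,0,0.4],[0,0,0,0,0,0,0.4],[0,0,3,0,0,0,0.4],[0,0,4,0,0,0,0.4],[0,0,1,0,0,0,0.4],[0,0,0,0,0,0,0.4]]'; python3 -m pendant '[[-2,-3.6,0,0,0,0,0.45],[-2,-3.6,0,0,0,0,0.45],[-2,-3.6,0,0,0,0,0.45],[-2,-3.6,0,0,0,0,0.45],[-2,-3.6,0,0,0,0,0.45],[-2,-3.6,0,0,0,0,0.45],[-1.2,-3.3,0,0,0,0,0.45],[0,0,0,0,0,0,0.45]]'; python3 -m pendant '[[0,0,0,0,0,0,0.45],[0,0,0,0,0,0,0.45]]';python3 look.py
```

```text
time: 43.2
tool_pos: [0.6733, -0.104, 0.2272]
ee_rot: [3.14, -0.005, 0.001]
wrist_force: [0.2, 1.3, -0.0]
width: 0.0374
finger_force: 0.0
time: 44.0
tool_pos: [0.5372, -0.3564, 0.2209]
ee_rot: [-3.14, 0.005, -0.006]
wrist_force: [0.8, 0.6, -0.4]
width: 0.0422
finger_force: 0.0
time: 44.2
tool_pos: [0.5404, -0.3515, 0.2231]
ee_rot: [-3.14, 0.002, 0.002]
wrist_force: [0.0, 0.3, 0.1]
width: 0.0426
finger_force: 0.0
wrist red [283.  207.9] [274, 194, 20, 25, 337] [ 0.5384 -0.3529  0.114 ]
wrist red [279.3 254.5] [271, 240, 19, 26, 321] [ 0.4932 -0.3496  0.114 ]
wrist red [276.  297.1] [269, 281, 17, 28, 306] [ 0.4482 -0.3464  0.114 ]
wrist red [272.1 332.1] [266, 320, 17, 20, 170] [ 0.4082 -0.3424  0.114 ]
top red []
```

```bash
python3 -m pendant '[[-0.1,-0.15,-3,0,0,0,0.45],[0,0,-3,0,0,0,0.45],[0,0,-3,0,0,0,0.45],[0,0,-2.2,0,0,0,0.45],[0,0,0,0,0,0,0.45],[0,0,0,0,0,0,0.45],[0,0,0,0,0,0,0.25],[0,0,0,0,0,0,0]]';python3 -m pendant '[[0,0,0,0,0,0,0],[0,0,0,0,0,0,0],[0,0,0,0,0,0,0],[0,0,0,0,0,0,0]]'; python3 -m pendant '[[0,0,1,0,0,0,0],[0,0,3,0,0,0,0],[0,0,4,0,0,0,0],[0,0,4,0,0,0,0],[0,0,3,0,0,0,0],[1,4,0,0,0,0,0],[1,4,0,0,0,0,0],[1,4,0,0,0,0,0]]';python3 -m pendant '[[1,4,0,0,0,0,0],[1,4,0,0,0,0,0],[0.5,4,-2,0,0,0,0],[0,0,-1,0,0,0,0],[0,0,0,0,0,0,0],[0,0,0,0,0,0,0],[0,0,0,0,0,0,0]]'
```

```text
time: 45.1
tool_pos: [0.5402, -0.3547, 0.1149]
ee_rot: [3.139, -0.003, 0.001]
wrist_force: [-0.1, 0.1, 0.1]
width: 0.0299
finger_force: 0.0
time: 45.5
tool_pos: [0.5397, -0.3546, 0.1138]
ee_rot: [3.14, -0.001, 0.0]
wrist_force: [-0.5, 0.6, 3.5]
width: 0.0162
finger_force: 30.0
time: 46.3
tool_pos: [0.5693, -0.2334, 0.2632]
ee_rot: [3.141, -0.0, -0.001]
wrist_force: [1.1, 0.3, -0.6]
width: 0.016
finger_force: 30.0
time: 47.0
tool_pos: [0.5944, -0.1159, 0.2336]
ee_rot: [3.141, -0.001, -0.002]
wrist_force: [0.3, 0.2, -0.2]
width: 0.0164
finger_force: 30.0
```

```bash
python3 -m pendant '[[0,0.32,-0.3,0,0,0,0],[0,0,-0.5,0,0,0,0],[0,0,-1,0,0,0,0],[0,0,-1,0,0,0,0],[0,0,0,0,0,0,0],[0,0,0,0,0,0,0]]'
```

```text
time: 47.6
tool_pos: [0.5939, -0.111, 0.2038]
ee_rot: [-3.141, 0.002, 0.0]
wrist_force: [-0.3, 0.2, -0.6]
width: 0.0164
finger_force: 30.0
```

```bash
python3 -m pendant '[[0.05,-0.15,-1.5,0,0,0,0],[0,0,-1.5,0,0,0,0],[0,0,-1.5,0,0,0,0],[0,0,-0.5,0,0,0,0],[0,0,0,0,0,0,0],[0,0,0,0,0,0,0]]'; for i in 1 2 3 4 5; do python3 -m pendant '[[0,0,-0.15,0,0,0,0],[0,0,0,0,0,0,0]]' | egrep 'tool|wrist_force:'; done
```

```text
time: 48.2
tool_pos: [0.5949, -0.1126, 0.1548]
ee_rot: [3.141, -0.0, 0.0]
wrist_force: [-0.4, -0.0, -0.8]
width: 0.0161
finger_force: 30.0
tool_pos: [0.5951, -0.1127, 0.1539]
wrist_force: [0.1, 0.4, 0.3]
tool_pos: [0.5948, -0.1126, 0.1518]
wrist_force: [0.1, 0.1, -0.7]
tool_pos: [0.5946, -0.1126, 0.15]
wrist_force: [0.5, -0.1, -0.4]
tool_pos: [0.5949, -0.1126, 0.1488]
wrist_force: [-0.7, 0.2, -0.1]
tool_pos: [0.5952, -0.1127, 0.1486]
wrist_force: [-0.5, 0.9, 3.7]
```

```bash
python3 -m pendant '[[0,0,-0.1,0,0,0,0],[0,0,0.2,0,0,0,0],[0,0,0,0,0,0,0.4],[0,0,0,0,0,0,0.4],[0,0,0,0,0,0,0.4],[0,0,3,0,0,0,0.4],[0,0,3,0,0,0,0.4],[0,0,1.5,0,0,0,0.4]]'; python3 -m pendant '[[-1.5,-3.4,0,0,0,0,0.45],[-1.5,-3.4,0,0,0,0,0.45],[-1.5,-3.4,0,0,0,0,0.45],[-1.5,-3.4,0,0,0,0,0.45],[-1.5,-3.4,0,0,0,0,0.45],[-1.5,-3.4,0,0,0,0,0.45],[-1.1,-3.3,0,0,0,0,0.45],[0,0,0,0,0,0,0.45]]'; python3 -m pendant '[[0,0,0,0,0,0,0.45],[0,0,0,0,0,0,0.45]]';python3 look.py
```

```text
time: 50.0
tool_pos: [0.5956, -0.1128, 0.226]
ee_rot: [3.14, -0.004, 0.001]
wrist_force: [0.3, -0.1, 0.6]
width: 0.0375
finger_force: 0.0
time: 50.8
tool_pos: [0.4917, -0.3533, 0.2218]
ee_rot: [3.141, 0.002, -0.005]
wrist_force: [0.7, 0.9, 0.3]
width: 0.0424
finger_force: 0.0
time: 51.0
tool_pos: [0.4941, -0.3486, 0.2228]
ee_rot: [-3.141, 0.0, 0.001]
wrist_force: [0.6, -0.6, -0.3]
width: 0.0423
finger_force: 0.0
wrist red [282.7 206.6] [274, 193, 20, 25, 336] [ 0.4936 -0.3499  0.114 ]
wrist red [279.1 253.6] [271, 239, 19, 26, 315] [ 0.4482 -0.3467  0.114 ]
wrist red [275.8 296.3] [269, 280, 17, 28, 298] [ 0.4033 -0.3435  0.114 ]
top red []
```

```bash
python3 -m pendant '[[0,-0.14,-3,0,0,0,0.45],[0,0,-3,0,0,0,0.45],[0,0,-3,0,0,0,0.45],[0,0,-2,0,0,0,0.45],[0,0,0,0,0,0,0.45],[0,0,0,0,0,0,0.45],[0,0,0,0,0,0,0.25],[0,0,0,0,0,0,0]]';python3 -m pendant '[[0,0,0,0,0,0,0],[0,0,0,0,0,0,0],[0,0,0,0,0,0,0],[0,0,0,0,0,0,0]]'; python3 -m pendant '[[0,0,1,0,0,0,0],[0,0,3,0,0,0,0],[0,0,4,0,0,0,0],[0,0,4,0,0,0,0],[0,0,3,0,0,0,0],[0.4,4,0,0,0,0,0],[0.4,4,0,0,0,0,0],[0.4,4,0,0,0,0,0]]';python3 -m pendant '[[0.4,4,0,0,0,0,0],[0.4,4,0,0,0,0,0],[0.25,2.9,-2,0,0,0,0],[0,0,-1,0,0,0,0],[0,0,0,0,0,0,0],[0,0,0,0,0,0,0],[0,0,0,0,0,0,0]]'
```

```text
time: 51.9
tool_pos: [0.4948, -0.3516, 0.1155]
ee_rot: [3.139, -0.003, 0.001]
wrist_force: [0.6, 0.1, 0.7]
width: 0.0296
finger_force: 0.0
time: 52.3
tool_pos: [0.4942, -0.3513, 0.1143]
ee_rot: [3.14, -0.001, 0.0]
wrist_force: [0.1, -0.5, 5.1]
width: 0.0164
finger_force: 30.0
time: 53.1
tool_pos: [0.5056, -0.23, 0.2636]
ee_rot: [3.141, -0.0, -0.001]
wrist_force: [0.1, 0.0, -0.6]
width: 0.0161
finger_force: 30.0
time: 53.8
tool_pos: [0.5165, -0.1233, 0.234]
ee_rot: [3.141, -0.001, -0.001]
wrist_force: [-0.5, -0.2, 0.9]
width: 0.0166
finger_force: 30.0
```

```bash
python3 -m pendant '[[0.05,0.2,-0.3,0,0,0,0],[0,0,-0.5,0,0,0,0],[0,0,-1,0,0,0,0],[0,0,-1,0,0,0,0],[0,0,0,0,0,0,0],[0,0,0,0,0,0,0]]'
```

```text
time: 54.4
tool_pos: [0.5164, -0.1199, 0.2045]
ee_rot: [-3.141, 0.002, 0.001]
wrist_force: [0.2, -0.0, 0.2]
width: 0.0161
finger_force: 30.0
```

```bash
python3 -m pendant '[[0.05,-0.12,-1.5,0,0,0,0],[0,0,-1.5,0,0,0,0],[0,0,-1.5,0,0,0,0],[0,0,-0.5,0,0,0,0],[0,0,0,0,0,0,0],[0,0,0,0,0,0,0]]'; for i in 1 2 3 4 5; do python3 -m pendant '[[0,0,-0.15,0,0,0,0],[0,0,0,0,0,0,0]]' | egrep 'tool|wrist_force:'; done
```

```text
time: 55.0
tool_pos: [0.5174, -0.1212, 0.1553]
ee_rot: [3.141, -0.0, 0.001]
wrist_force: [0.0, 0.1, -0.2]
width: 0.0165
finger_force: 30.0
tool_pos: [0.5176, -0.1213, 0.1543]
wrist_force: [-0.3, -0.6, -0.2]
tool_pos: [0.5173, -0.1212, 0.1523]
wrist_force: [1.0, 0.1, -0.4]
tool_pos: [0.5172, -0.1212, 0.1505]
wrist_force: [0.5, -0.4, -0.6]
tool_pos: [0.5173, -0.1213, 0.1493]
wrist_force: [0.1, 1.0, 0.0]
tool_pos: [0.5178, -0.1214, 0.1491]
wrist_force: [-1.4, 0.4, 4.0]
```

```bash
python3 -m pendant '[[0,0,-0.1,0,0,0,0],[0,0,0.2,0,0,0,0],[0,0,0,0,0,0,0.4],[0,0,0,0,0,0,0.4],[0,0,0,0,0,0,0.4],[0,0,3,0,0,0,0.4],[0,0,3,0,0,0,0.4],[0,0,1.5,0,0,0,0.4]]'; python3 -m pendant '[[-1,-3.4,0,0,0,0,0.45],[-1,-3.4,0,0,0,0,0.45],[-1,-3.4,0,0,0,0,0.45],[-1,-3.4,0,0,0,0,0.45],[-1,-3.4,0,0,0,0,0.45],[-1,-3.4,0,0,0,0,0.45],[-0.8,-2.2,0,0,0,0,0.45],[0,0,0,0,0,0,0.45]]'; python3 -m pendant '[[0,0,0,0,0,0,0.45],[0,0,0,0,0,0,0.45]]';python3 look.py
```

```text
time: 56.8
tool_pos: [0.5181, -0.1215, 0.2263]
ee_rot: [3.14, -0.003, 0.0]
wrist_force: [0.0, -0.5, 0.5]
width: 0.0376
finger_force: 0.0
time: 57.6
tool_pos: [0.4478, -0.3497, 0.2223]
ee_rot: [-3.141, 0.002, -0.004]
wrist_force: [0.5, 1.4, 0.0]
width: 0.0423
finger_force: 0.0
time: 57.8
tool_pos: [0.4496, -0.3462, 0.2234]
ee_rot: [-3.141, 0.0, 0.002]
wrist_force: [-0.4, 0.3, 0.9]
width: 0.0423
finger_force: 0.0
wrist red [282.2 207.2] [274, 194, 19, 24, 323] [ 0.4483 -0.3471  0.114 ]
wrist red [278.5 253.9] [271, 239, 18, 26, 309] [ 0.4031 -0.3438  0.114 ]
top red [([420.4, 290.7], 32, [0.4078, -0.3438])]
```

Next I'll pick this valve for can B at (.4395,−.1287).

```bash
python3 -m pendant '[[-0.05,-0.1,-3,0,0,0,0.45],[0,0,-3,0,0,0,0.45],[0,0,-3,0,0,0,0.45],[0,0,-2,0,0,0,0.45],[0,0,0,0,0,0,0.45],[0,0,0,0,0,0,0.45],[0,0,0,0,0,0,0.25],[0,0,0,0,0,0,0]]';python3 -m pendant '[[0,0,0,0,0,0,0],[0,0,0,0,0,0,0],[0,0,0,0,0,0,0],[0,0,0,0,0,0,0]]'; python3 -m pendant '[[0,0,1,0,0,0,0],[0,0,3,0,0,0,0],[0,0,4,0,0,0,0],[0,0,4,0,0,0,0],[0,0,3,0,0,0,0],[-0.2,4,0,0,0,0,0],[-0.2,4,0,0,0,0,0],[-0.2,4,0,0,0,0,0]]';python3 -m pendant '[[-0.2,4,0,0,0,0,0],[-0.1,4,0,0,0,0,0],[-0.1,1.8,-2,0,0,0,0],[0,0,-1,0,0,0,0],[0,0,0,0,0,0,0],[0,0,0,0,0,0,0],[0,0,0,0,0,0,0]]'
```

```text
time: 58.7
tool_pos: [0.4497, -0.3488, 0.1158]
ee_rot: [3.139, -0.003, 0.001]
wrist_force: [-0.4, -0.2, -0.0]
width: 0.0293
finger_force: 0.0
time: 59.1
tool_pos: [0.4492, -0.3486, 0.1147]
ee_rot: [3.14, -0.001, 0.0]
wrist_force: [-0.6, -0.2, 4.0]
width: 0.0162
finger_force: 30.0
time: 59.9
tool_pos: [0.4424, -0.2272, 0.2641]
ee_rot: [3.141, -0.0, -0.001]
wrist_force: [0.7, -0.3, 0.2]
width: 0.0163
finger_force: 30.0
time: 60.6
tool_pos: [0.4391, -0.1314, 0.2343]
ee_rot: [3.141, -0.0, -0.001]
wrist_force: [0.4, -0.2, -0.1]
width: 0.016
finger_force: 30.0
```

```bash
python3 -m pendant '[[0.05,0.2,-0.3,0,0,0,0],[0,0,-0.5,0,0,0,0],[0,0,-1,0,0,0,0],[0,0,-1,0,0,0,0],[0,0,0,0,0,0,0],[0,0,0,0,0,0,0]]'
```

```text
time: 61.2
tool_pos: [0.4389, -0.1281, 0.205]
ee_rot: [-3.141, 0.001, 0.001]
wrist_force: [-0.9, -0.3, 0.4]
width: 0.0161
finger_force: 30.0
```

```bash
python3 -m pendant '[[0.05,-0.07,-1.5,0,0,0,0],[0,0,-1.5,0,0,0,0],[0,0,-1.5,0,0,0,0],[0,0,-0.5,0,0,0,0],[0,0,0,0,0,0,0],[0,0,0,0,0,0,0]]'; for i in 1 2 3 4 5; do python3 -m pendant '[[0,0,-0.15,0,0,0,0],[0,0,0,0,0,0,0]]' | egrep 'tool|wrist_force:'; done
```

```text
time: 61.8
tool_pos: [0.4402, -0.1291, 0.1566]
ee_rot: [3.141, -0.001, 0.001]
wrist_force: [1.3, -0.1, -0.1]
width: 0.0162
finger_force: 30.0
tool_pos: [0.4401, -0.129, 0.1549]
wrist_force: [0.2, 0.1, -0.0]
tool_pos: [0.4398, -0.1289, 0.1527]
wrist_force: [-0.2, 0.0, 0.3]
tool_pos: [0.4396, -0.1289, 0.151]
wrist_force: [0.3, 1.1, 0.4]
tool_pos: [0.4398, -0.1289, 0.1497]
wrist_force: [-0.2, 0.3, 0.5]
tool_pos: [0.4403, -0.1291, 0.1496]
wrist_force: [-1.4, 0.6, 4.1]
```

```bash
python3 -m pendant '[[0,0,-0.1,0,0,0,0],[0,0,0.2,0,0,0,0],[0,0,0,0,0,0,0.4],[0,0,0,0,0,0,0.4],[0,0,0,0,0,0,0.4],[0,0,3,0,0,0,0.4],[0,0,4,0,0,0,0.4],[0,0,4,0,0,0,0.4]]'; python3 -m pendant '[[0,-3,4,0,0,0,0.2],[0,-4,4,0,0,0,0],[0,-3,1,0,0,0,0],[1,0,0,0,0,0,0],[1,0,0,0,0,0,0],[0,0,0,0,0,0,0],[0,0,0,0,0,0,0]]';python3 look.py; cp pics/cur.png pics/w7.png; python3 - <<'E'
from h import *
S,im=shot('side'); print([ (q.round(1).tolist(),s[:5].tolist()) for q,s in blobs(red(im),30,200) if q[1]>150 and q[1]<320])
for k,v in CAN.items(): print(k,proj(S,np.array(v)+[0,0,.0175]).round(1))
T,it=shot('top'); g=it.max(2)<60; print([(q.round(1).tolist(),s.tolist()) for q,s in blobs(g,8,600) if np.hypot(*(q-[376,225]))<30])
E
```

```text
time: 63.6
tool_pos: [0.4392, -0.1287, 0.2595]
ee_rot: [-3.141, 0.002, 0.0]
wrist_force: [0.6, -0.4, 0.0]
width: 0.0372
finger_force: 0.0
time: 64.3
tool_pos: [0.4599, -0.223, 0.3432]
ee_rot: [-3.14, 0.003, 0.002]
wrist_force: [-0.2, 0.0, -1.0]
width: 0.0006
finger_force: 0.0
wrist red [169.6  52.2] [163, 44, 14, 18, 201] [ 0.601  -0.0984  0.114 ]
wrist red [185.6 131.8] [178, 124, 16, 16, 192] [ 0.5146 -0.109   0.114 ]
wrist red [197.9 201.6] [191, 193, 15, 16, 161] [ 0.4283 -0.1175  0.114 ]
wrist red [378.9 223. ] [374, 219, 11, 9, 79] [ 0.4004 -0.3485  0.114 ]
top red [([422.1, 291.9], 22, [0.405, -0.3477])]
[([311.0, 150.9], [308, 147, 7, 10, 51]), ([390.5, 155.6], [382, 150, 19, 12, 92]), ([407.2, 161.7], [401, 157, 13, 10, 42]), ([362.5, 170.6], [355, 166, 14, 11, 78]), ([318.7, 202.6], [317, 199, 5, 9, 32]), ([300.8, 215.8], [299, 211, 5, 11, 42]), ([280.4, 229.3], [278, 225, 5, 10, 40]), ([344.0, 297.8], [341, 292, 7, 13, 73])]
D [334.6 192.8]
C [318.2 203.8]
A [300.  216.5]
B [279.7 229.9]
[([370.8, 216.4], [367, 214, 11, 8, 45]), ([380.4, 231.1], [372, 224, 19, 17, 114])]
```

View pics/w7.png

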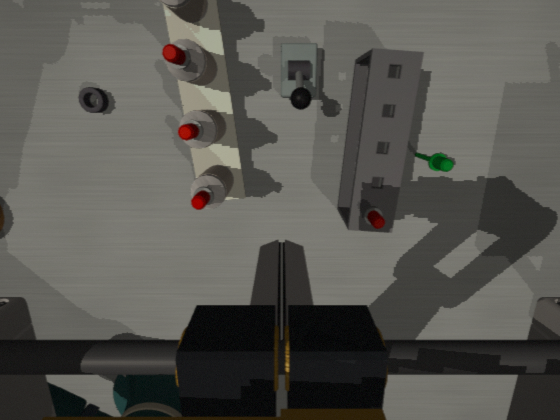

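The wrist view shows three valves seated upright in their cans: (174,53), (188,131) and (200,200). The lever knob is at (300,98), still toward the robot. Can D is cut off at the top, so I'll check it in the fixed cameras.

```bash
python3 - <<'E'
from h import *
S,im=shot('side'); T,it=shot('top')
print([ (q.round(1).tolist(),s[:5].tolist()) for q,s in blobs(red(im),4,200) if abs(q[0]-334)<12 and abs(q[1]-193)<15])
print([ (q.round(1).tolist(),s[:5].tolist()) for q,s in blobs(red(it),4,200) if 280<q[0]<350])
for k,v in CAN.items(): print(k,proj(T,np.array(v)+[0,0,.0175]).round(1))
c=np.load('w4c.npy')
cv2.imwrite('pics/s6.png',cv2.cvtColor(cv2.resize(im[170:280,250:390],(700,550),interpolation=cv2.INTER_CUBIC),cv2.COLOR_RGB2BGR))
E
```

```text
[([335.2, 192.4], [334, 188, 4, 10, 30])]
[([321.0, 118.8], [318, 115, 7, 9, 48]), ([322.4, 176.3], [320, 174, 6, 6, 29]), ([325.6, 208.6], [323, 206, 6, 6, 30]), ([329.4, 241.1], [327, 239, 6, 5, 27]), ([332.6, 274.6], [330, 272, 6, 6, 29])]
D [322.4 176.9]
C [325.5 209. ]
A [329.2 242.3]
B [331.9 275.2]
```

View pics/s6.png

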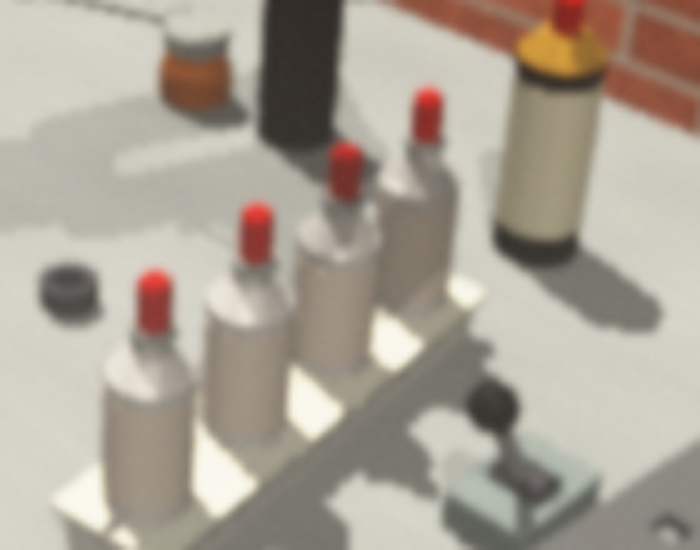

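All four cans stand upright on the rail with their valves seated, and the knob is clear at (492,405). Next is the lever.

```bash
python3 -m pendant '[[1.7,-1.3,-4,0,0,0,0],[1.7,-1.3,-4,0,0,0,0],[0,0,-5,0,0,0,0],[0,0,-5,0,0,0,0],[0,0,-4,0,0,0,0],[0,0,-4,0,0,0,0],[0,0,0,0,0,0,0],[0,0,0,0,0,0,0]]'; for i in 1 2 3 4; do python3 -m pendant '[[1.0,0,0,0,0,0,0],[1.0,0,0,0,0,0,0]]' | egrep 'tool|wrist_force'; done
```

```text
time: 65.4
tool_pos: [0.4937, -0.2502, 0.085]
ee_rot: [-3.142, 0.001, 0.0]
wrist_force: [0.5, -0.1, 0.4]
width: 0.0008
finger_force: 0.0
tool_pos: [0.5164, -0.2514, 0.0882]
wrist_force: [0.6, -1.4, 0.3]
tool_pos: [0.5352, -0.2506, 0.0861]
wrist_force: [-3.8, -0.2, 2.1]
tool_pos: [0.5547, -0.2503, 0.0848]
wrist_force: [-2.1, 0.0, 0.8]
tool_pos: [0.5747, -0.2502, 0.0844]
wrist_force: [-0.4, -1.5, 1.0]
```

```bash
for i in 1 2 3 4 5 6; do python3 -m pendant '[[0.5,0,0,0,0,0,0],[0.5,0,0,0,0,0,0]]' | egrep 'tool|wrist_force'; done; python3 - <<'E'
from h import *
S=cam('side');T,it=shot('top'); im=imaging.snapshot('side')
print([(q.round(1).tolist(),s.tolist()) for q,s in blobs(im.max(2)<60,8,600) if np.hypot(*(q-[355,250]))<25])
E
```

```text
tool_pos: [0.5843, -0.2501, 0.0843]
wrist_force: [-1.4, 0.1, -0.1]
tool_pos: [0.5937, -0.2501, 0.0841]
wrist_force: [-0.7, -0.2, -0.9]
tool_pos: [0.6038, -0.2504, 0.0844]
wrist_force: [-1.7, -0.9, -0.3]
tool_pos: [0.6083, -0.2502, 0.0841]
wrist_force: [-20.9, 0.0, 9.6]
tool_pos: [0.6094, -0.2501, 0.0839]
wrist_force: [-42.6, 2.7, 19.2]
tool_pos: [0.6101, -0.2501, 0.0839]
wrist_force: [-65.6, 3.5, 30.5]
[]
```

The lever is at its stop: the force rises sharply with no further motion. Backing off and checking.

```bash
python3 -m pendant '[[-2,0,0,0,0,0,0],[-2,0,0,0,0,0,0],[-1,0,3,0,0,0,0],[0,0,5,0,0,0,0],[-2,0,5,0,0,0,0],[-3,0,5,0,0,0,0],[-4,-1,3,0,0,0,0],[-4,-1,0,0,0,0,0]]'; python3 -m pendant '[[0,0,0,0,0,0,0],[0,0,0,0,0,0,0],[0,0,0,0,0,0,0]]'; python3 - <<'E'
from h import *
S,im=shot('side'); T,it=shot('top')
A=[(q,s[4]) for q,s in blobs(it.max(2)<60,6,600) if np.hypot(*(q-[374,215]))<30]; B=[(q,s[4]) for q,s in blobs(im.max(2)<75,6,600) if np.hypot(*(q-[360,255]))<30]
print(A,B)
for a in A:
    for b in B: X,e=tri(T,a[0],S,b[0]); print(X.round(3),round(e,4))
print('expected tip over',proj(T,[.626,-.25,.093]).round(1),proj(S,[.626,-.25,.093]).round(1))
print('top',[ (q.round(1).tolist(),int(s[4])) for q,s in blobs(red(it),4,200) if 280<q[0]<350]); print('side',[ q.round(1).tolist() for q,s in blobs(red(im),15,200) if 270<q[0]<345 and q[1]>185])
E
```

```text
time: 68.3
tool_pos: [0.4617, -0.2712, 0.2904]
ee_rot: [3.133, -0.011, 0.002]
wrist_force: [0.0, -1.8, 0.6]
width: 0.0005
finger_force: 0.0
time: 68.6
tool_pos: [0.4612, -0.2698, 0.2828]
ee_rot: [-3.141, -0.0, 0.001]
wrist_force: [0.3, -0.9, 0.3]
width: 0.0009
finger_force: 0.0
[(array([376.8       , 198.89230769]), np.int32(65)), (array([387.73076923, 209.42307692]), np.int32(52)), (array([372.19672131, 217.37704918]), np.int32(61))] [(array([367.14285714, 238.19047619]), np.int32(42))]
[ 0.631 -0.246  0.092] 0.0015
[ 0.6   -0.266  0.118] 0.0024
[ 0.595 -0.246  0.108] 0.0388
expected tip over [378.7 200.7] [367.  239.3]
top [([321.1, 118.7], 47), ([322.4, 176.1], 27), ([325.7, 208.6], 31), ([329.4, 241.2], 28), ([332.5, 274.5], 30)]
side [[318.6, 202.8], [300.7, 215.9], [280.4, 229.2], [344.0, 297.8]]
```

```bash
python3 - <<'E'
from h import *
S,im=shot('side'); print([ (q.round(1).tolist(),s[:5].tolist()) for q,s in blobs(red(im),3,400) if abs(q[0]-334)<15 and abs(q[1]-193)<20]); print(im[184:200,335].tolist())
print(proj(S,robot.get_obs()['tool_pos']))
E
```

```text
[]
[[140, 134, 125], [140, 134, 124], [140, 133, 124], [136, 129, 120], [134, 126, 117], [133, 124, 115], [132, 124, 115], [132, 125, 116], [133, 125, 116], [132, 125, 116], [131, 125, 116], [133, 126, 117], [132, 125, 117], [131, 125, 117], [131, 124, 116], [131, 125, 116]]
[339.77314415 199.37373293]
```

The gripper itself hides can D in the side view, and the top view shows its valve unmoved. Handing in.

```bash
python3 -c "
from bench import robot; print(robot.close_job())"
```

```text
the job is handed in; nothing more can be done
None
```

The job is handed in: all four cans stand upright on the rail with a valve seated in each, and the feed lever is fully over (tip measured at x ≈ 0.63 m). The hand-in gave no verdict, and I viewed 15 pictures, one over the limit of 14.

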